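# Raise the beaker to the rinse spout and set the valve half open

## Task

Get the rinse point ready for a slow fill: stack the loose carton squarely and gently on the identical carton standing under the spout, then stand the empty beaker upright on top of it, centred under the spout. After that turn the black bar handle on the sloping valve head to half open (45 degrees from shut, in line with the middle marks), let go, and leave the wash bottle and the jar where they are.

Things in the scene. Friction and masses are not known exactly. Their poses are not given: they have to be found in the camera images.
- carton: loose closed cardboard carton with white tape along the top, 110 mm long (its x) x 64 mm wide (its y) x 50 mm high, about 0.3 kg, starts flat on the bench to one side; origin at the centre of its underside, z up. Same look seen from either end.
- carton_low: identical carton 110 (x) x 64 (y) x 50 mm, about 0.6 kg, loose but already standing on the station's 12 mm thick steel tray, under the spout; origin at the centre of its underside, its top 50 mm above that. Its long side runs crosswise to the robot, roughly along the station's y.
- beaker: empty straight-walled white plastic beaker, 60 mm outer diameter, 75 mm high, wall 4 mm, 90 g, starts upright on the bench on the other side; origin at the centre of its underside, z up.
- station: fixed rinse station on a steel tray 170 (x) x 330 (y) x 12 mm thick; origin at the centre of the tray's underside, x away from the robot. At y = -95 mm a white pedestal 60 x 60 mm carries a sloping square valve head (side 124, thickness 30, centre at x = 35, z = 150 mm), its face looking up and towards the robot, its normal 30 degrees from vertical.
- spout (a point): centre of the downward spout's mouth (18 mm diameter), 280 mm above the bench, over the lower carton. Its 14 mm pipe rises behind the head (station x = 105 mm) and crosses over at z = 340 mm. No room for an upright gripper over the column: come in from the free side (+y), tool tilted about 30 degrees. A beaker on two cartons on the tray ends 93 mm below it.
- valve_grip (a point): grip point in the black bar handle, on the spindle axis, 36 mm out from the head's face, 10 mm below the bar's outer face. z: spindle axis pointing out of the head (30 degrees from vertical, towards the robot); x along the bar, y across it, turning with it. Bar 84 mm long, 14 wide, 26 deep (20 to 46 mm out from the face), spindle 16 mm diameter.
- valve (a joint): angle of the bar handle in rad, stops at 0 and 1.571: 0 = shut, bar pointing up and down the slope; it grows anticlockwise as one looks at the head's face; 0.785 = half open, bar in line with the diagonal marks; 1.571 = full open, bar level. Stiff: stays where it is left (about 0.15 N m).
- wash_bottle: bystander: white wash bottle, 64 mm diameter, 170 mm high; origin at the centre of its underside.
- jar: bystander: amber jar with white cap, 68 mm diameter, 90 mm high; origin at the centre of its underside.
There are look-alikes about, which are no part of the job. What is shaped like the carton but purple or red is not meant. What is shaped like the beaker but purple is not meant.

How it is judged:
On the way, in this order (a step that is already met when the one before it is completed fails the run):
1. the loose carton stands squarely on the carton under the spout, released (x of carton in the frame of carton_low between -0.01 and 0.01 m and y of carton in the frame of carton_low between -0.01 and 0.01 m and z of carton in the frame of carton_low between 0.046 and 0.054 m and angle between the x axis of carton and the x axis of carton_low, either way round below 0.12 rad and height (world z) of carton_low below 0.018 m and angle between carton's own z axis and vertical below 0.05 rad and contact force between carton and the fingers below 0.05 N and linear speed of carton below 0.02 m/s), for 0.2 s.
2. the beaker stands upright on the upper carton, centred under the spout, released (x of carton in the frame of carton_low between -0.01 and 0.01 m and y of carton in the frame of carton_low between -0.01 and 0.01 m and z of carton in the frame of carton_low between 0.046 and 0.054 m and angle between the x axis of carton and the x axis of carton_low, either way round below 0.12 rad and height (world z) of carton_low below 0.018 m and angle between carton's own z axis and vertical below 0.05 rad and z of beaker in the frame of carton between 0.046 and 0.054 m and horizontal distance between beaker and spout below 0.015 m and angle between beaker's own z axis and vertical below 0.06 rad and contact force between beaker and the fingers below 0.05 N and linear speed of beaker below 0.02 m/s), for 0.2 s.
3. the valve handle is at half open (value of joint valve between 0.68 and 0.89 rad), for 0.2 s.
At the end, for the whole second after the job is handed in: Loose carton resting on the lower one on the tray, centres within 10 mm each way, sides parallel within 7 degrees; beaker upright on the upper carton, within 15 mm of the spout's axis; valve handle 45 degrees from shut, within 6 degrees; all released and at rest (all of step 3 and x of carton in the frame of carton_low between -0.01 and 0.01 m and y of carton in the frame of carton_low between -0.01 and 0.01 m and z of carton in the frame of carton_low between 0.046 and 0.054 m and angle between the x axis of carton and the x axis of carton_low, either way round below 0.12 rad and height (world z) of carton_low below 0.018 m and angle between carton's own z axis and vertical below 0.05 rad and z of beaker in the frame of carton between 0.046 and 0.054 m and horizontal distance between beaker and spout below 0.015 m and angle between beaker's own z axis and vertical below 0.06 rad and linear speed of each of carton, beaker below 0.02 m/s and velocity of joint valve between -0.05 and 0.05 rad/s); the robot touches nothing.
It fails at once if the wash bottle is pushed more than 30 mm or knocked over (distance of wash_bottle from where it was at the start of the episode above 0.03 m or angle between wash_bottle's own z axis and vertical above 0.5 rad).
It fails at once if the jar is pushed more than 30 mm or knocked over (distance of jar from where it was at the start of the episode above 0.03 m or angle between jar's own z axis and vertical above 0.5 rad).
It fails at once if the carton or the beaker is slammed down or dropped (over 80 N on what it is set on) (contact force between carton and carton_low above 80 N or contact force between beaker and carton above 80 N).
It also fails if it takes over 72 s, if anything falls off the work surface, if the arm or the gripper's body presses on something with over 40 N, if the wrist force passes 120 N, or if a joint passes its speed limit or range.

## Robot

A 6-joint arm with a two-finger parallel gripper is mounted at the origin on the work surface. World frame = base frame: x ahead of the robot, y to its left, z up, the work surface at z = 0. Lengths are in m, angles in rad, forces in N, time in s.
With the tool pointing down it reaches from about 0.25 to 0.775 m from the base axis. Payload 4 kg.
Tool frame: the origin (TCP) lies at the very end of the fingers, on their centre line; the grasp point (between the pads) lies hold_point_z behind it (hold_point_z is the distance from the TCP to the grasp point, in m); z points along the fingers, y is the direction in which the jaws open and shut (so a half turn about z gives the same grasp; the last joint's range is limited). The gripper opens to 94 mm and grips with 3 to 60 N. Pads are 16 mm wide; open, the fingers measure 119 mm over their backs; the gripper's body (75 mm by 177 mm) begins 78 mm behind the grasp point.
Start: joints at [1.18, 0.087, 1.371, -0, 1.684, -0.103], TCP at [0.156, 0.527, 0.206] pointing down, gripper open.
Joint ranges: [-3.1, 3.1], [-0.76, 2.03], [0.27, 2.55], [-1.08, 4.22], [0.17, 2.65], [-2.57, 2.57]. Speed limits (rad/s): [2.79, 2.79, 3.14, 3.14, 3.14, 3.14].

## Interface

Orientations are given as [roll, pitch, yaw] about the fixed x, y, z axes, in that order (R = Rz(yaw) Ry(pitch) Rx(roll)).
In Python, from bench import * gives the robot as it stands.
- The arm moves only by the tool step_arm, never from a script. Its argument "increments" is text: rows parted by semicolons, each of 6 numbers parted by spaces: the shift along the tool's x, y, z in cm, then the turn, a rotation vector about the tool's x, y, z in rad. A call has 1 to 5 rows; each row shifts and turns the commanded pose from where the row before left it, along the tool's axes as they then stand; what a row does not reach is not made up. A row lasts 1/10 s, in which the tool goes at most 50 mm and 8.59 degrees, less where a joint would pass 70% of its speed; a pose out of reach is approached as far as the arm can. A call is refused whole if a number of a shift passes 5 or a number of a turn 0.15, either way. A call with a gripper value outside its range is refused whole. "claw" is the gripper's target within -1 to 1 (shut at 1, half-way at 0, fully open at -1), set as the call begins (left out, the last holds). The fingers move at their own pace and stop on an object; the grip force is fixed at half the most. Time passes only in rows, so rows that do not move let the fingers close. It gives the time, the measured TCP pose, the force and the opening at its end, in the units of the state.
- get_obs(): the state, without advancing time (a new reading comes with each control period).
- snapshot(name): name is "side" or "top"; returns the picture (480x640x3 uint8, red, green, blue); there is no depth.
- calibration(name): a dict with "camera_matrix" (3x3 intrinsics, pixels), "k1" (the pictures are not rectified: a ray, as slopes to the right and down, at radius r is drawn at 1 + k1 r^2 times it, then the intrinsics apply), "eye" and "orientation" of the camera in the world. Camera axes: x right, y up, looking along -z (the intrinsics and any distortion apply to the point x, -y, -z); pixel columns grow to the right and rows downward; lengths in m; the calibration is good to about 2 mm. A picture is of the moment at which its call begins. calibration takes no time and is no camera call.
- close_job(): hands the job in, once; it reports no verdict.
The state is a dict: "time": time; "joint_positions": joint angles; "qvel": joint speeds; "joint_torque": joint torques, N m; "tool_pos": TCP position; "ee_rot": TCP orientation; "wrist_force": force on the tool from outside, world axes, zero at the start; "wrist_torque": the same for the moment, N m; "width": finger opening in m.
Only numpy, scipy, OpenCV 4.12 (cv2) and the standard library are available. Lean on these libraries where they do the work, as an engineer would, in place of code of your own. Each camera call takes 0.05 s, during which the arm holds its last target. There are 200 camera calls.

## Working session

There is one attempt and no reset: what is moved stays moved. The work goes in short steps, Python scripts to look and compute and a tool call to move; the robot and the scene stay as the last step left them, time stands still between calls to the robot, and variables do not carry over. Pictures are saved under pics/ and viewed, about 8 in all and at most 12, crops included, and the job is handed in when it is done.

Besides the shell and the picture viewer there is one more tool, called as name(argument=value, ...) on one line, values as JSON. step_arm: Moves the arm, as the interface text tells. Its arguments: {"type":"object","properties":{"increments":{"type":"string"},"claw":{"type":"number"}},"required":["increments"]}

```bash
ls; mkdir -p pics; python3 - <<'E'
from bench import *
import cv2
o=get_obs()
for k,v in o.items(): print(k,v)
import bench
print([n for n in dir(bench) if not n.startswith('_')])
for n in("side","top"):
    im=snapshot(n); cv2.imwrite(f"pics/{n}0.png",im[:,:,::-1]); print(calibration(n))
print(globals().get('hold_point_z'))
E
```

```text
pics
time 0.0
joint_positions [ 1.17990579e+00  8.79659589e-02  1.37224743e+00 -2.84997578e-05
  1.68361397e+00 -1.03118661e-01]
qvel [ 0.00033306 -0.00136926 -0.00071177  0.00010045  0.00125049 -0.00215179]
joint_torque [ 2.42950964e-04 -3.40185606e+01 -3.02422643e+01  7.19471485e-02
  3.30306182e-02 -1.74588413e-04]
tool_pos [0.15591008 0.52685981 0.20430167]
ee_rot [-3.13936690e+00 -2.01856436e-04  2.85381737e+00]
wrist_force [-0.23208197  0.00554369 -0.16661754]
wrist_torque [ 0.02406267 -0.02050005  0.01963395]
width 0.09397671984173449
['IKError', 'calibration', 'close_job', 'get_obs', 'hold_point_z', 'snapshot']
{'camera_matrix': array([[477.15922109,   0.        , 315.30993613],
       [  0.        , 477.15922109, 237.92516495],
       [  0.        ,   0.        ,   1.        ]]), 'k1': -0.12689238740020695, 'eye': array([ 0.06587814, -0.64242433,  0.90340743]), 'orientation': array([ 8.24626573e-01,  6.45801706e-04, -5.62740984e-01])}
{'camera_matrix': array([[480.38029308,   0.        , 318.97378198],
       [  0.        , 480.38029308, 240.7397888 ],
       [  0.        ,   0.        ,   1.        ]]), 'k1': -0.10568210600534977, 'eye': array([0.24452722, 0.02828736, 1.31881319]), 'orientation': array([ 2.00116517e-01,  8.26191849e-04, -1.54630536e+00])}
0.0188
```

View pics/side0.png

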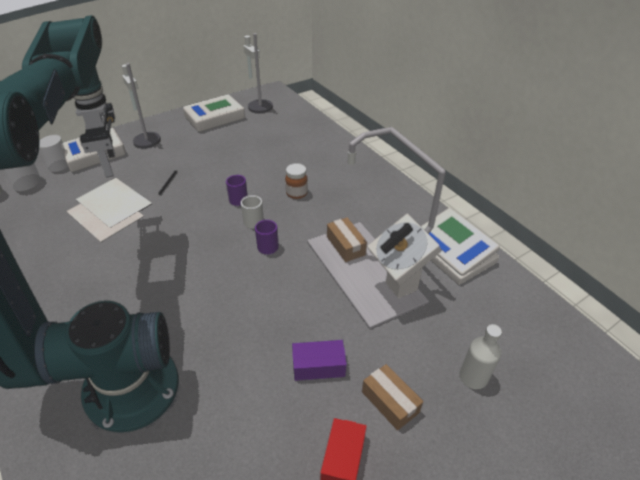

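View pics/top0.png

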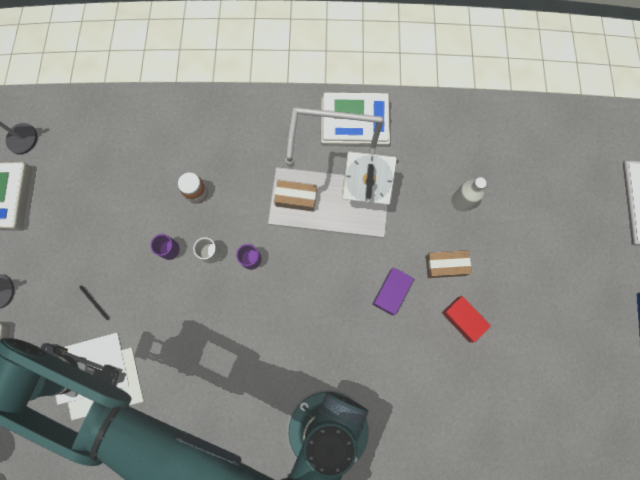

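```bash
cat > h.py <<'E'
from bench import *
import numpy as np, cv2
from scipy.spatial.transform import Rotation as Ro
def cam(n):
    c=calibration(n); return c, Ro.from_euler('xyz',c['orientation']).as_matrix()
def proj(n,P):
    c,R=cam(n); p=(np.atleast_2d(P)-c['eye'])@R
    s=np.c_[p[:,0],-p[:,1]]/-p[:,2:3]; s=s*(1+c['k1']*(s**2).sum(1,keepdims=True))
    K=c['camera_matrix']; return s*K[0,0]+K[:2,2]
def ray(n,uv):
    c,R=cam(n); K=c['camera_matrix']; d=(np.atleast_2d(uv).astype(float)-K[:2,2])/K[0,0]; s=d.copy()
    for _ in range(20): s=d/(1+c['k1']*(s**2).sum(1,keepdims=True))
    return c['eye'],np.c_[s[:,0],-s[:,1],-np.ones(len(s))]@R.T
def onz(n,uv,z):
    e,d=ray(n,uv); return e+d*((z-e[2])/d[:,2:3])
def tri(u1,u2,n1='top',n2='side'):
    e1,d1=ray(n1,u1); e2,d2=ray(n2,u2); d1=d1[0];d2=d2[0]
    A=np.c_[d1,-d2]; t=np.linalg.lstsq(A,e2-e1,rcond=None)[0]
    a=e1+t[0]*d1;b=e2+t[1]*d2; return (a+b)/2,np.linalg.norm(a-b)
def tool():
    o=get_obs(); return np.array(o['tool_pos']),Ro.from_euler('xyz',o['ee_rot']).as_matrix()
E
python3 - <<'E'
from h import *
t=cv2.imread('pics/top0.png');s=cv2.imread('pics/side0.png')
def crop(im,x,y,w=66,h=50): return cv2.resize(im[y:y+h,x:x+w],(400,300),interpolation=cv2.INTER_CUBIC)
a=np.vstack([np.hstack([crop(t,417,238),crop(t,264,160)]),np.hstack([crop(t,338,145),crop(t,172,224)])])
b=np.vstack([np.hstack([crop(s,360,360),crop(s,318,210)]),np.hstack([crop(s,370,210),crop(s,220,185)])])
cv2.imwrite('pics/ct.png',a);cv2.imwrite('pics/cs.png',b)
E
```

```text
(no output)
```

View pics/ct.png

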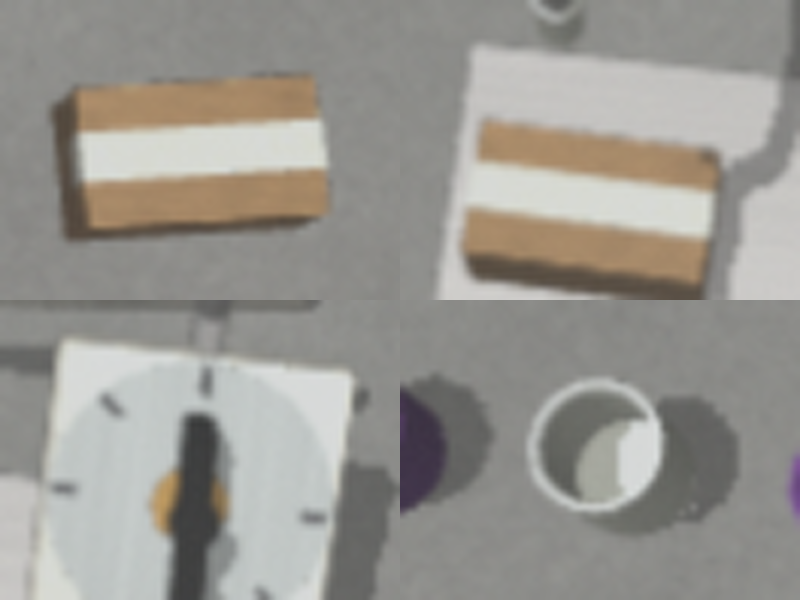

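View pics/cs.png

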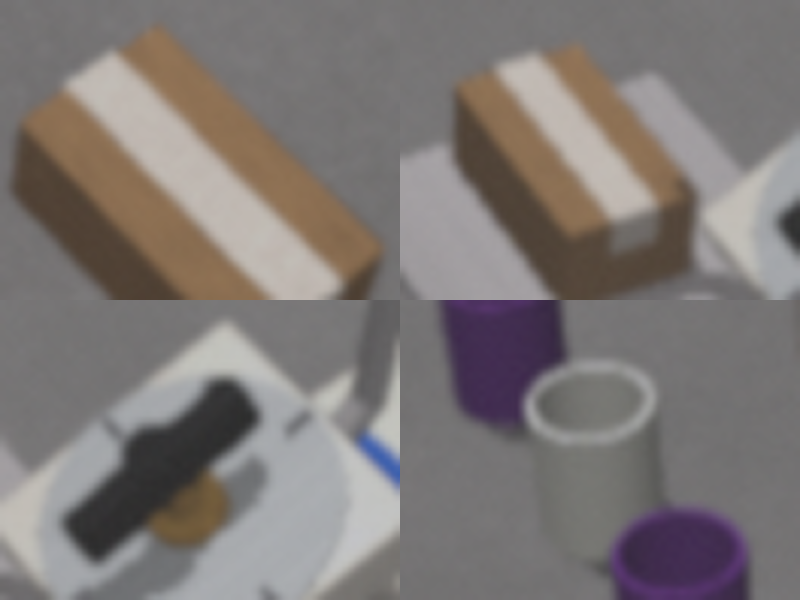

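```bash
python3 - <<'E'
from h import *
np.set_printoptions(precision=4,suppress=True)
def px(c,o): return np.array(c)/[400/66,6]+o-np.array([.42,.42])
for nm,c,o,z in(("loose",[(78,88),(314,76),(328,212),(90,228)],(417,238),.05),("low",[(83,122),(318,152),(300,284),(65,254)],(264,160),.062)):
    P=onz('top',px(c,o),z)[:,:2]; print(nm,P.mean(0),P.tolist())
    e=(P[0]-P[1]+P[3]-P[2])/2; w=(P[0]-P[3]+P[1]-P[2])/2; print(' L',np.linalg.norm(e),np.linalg.norm(w),'yaw long',np.degrees(np.arctan2(e[1],e[0])),'x-ish',np.degrees(np.arctan2(w[1],w[0])))
print('beaker',onz('top',px([(196,145)],(172,224)),.075), onz('side',px([(190,103)],(220,185)),.075))
print('spout',tri((290,161),(351,160)))
# side carton check
c=[(23,125),(158,28),(380,248)]; P=onz('side',px(c,(360,360)),.05); print('loose side',(P[0]+P[2])/2,P)
c=[(57,88),(180,45),(292,192),(170,238)]; P=onz('side',px(c,(318,210)),.062); print('low side',P.mean(0))
# tray
t=cv2.imread('pics/top0.png'); h=cv2.cvtColor(t,cv2.COLOR_BGR2HSV)
g=cv2.GaussianBlur(t,(3,3),0).astype(int)
m=((g.min(2)>135)).astype(np.uint8)
m[:, :262]=0;m[:,395:]=0;m[:160]=0;m[240:]=0
P=[]
# left edge: first bright col per row, bottom edge: last bright row per col
L=[(np.where(m[r])[0][0],r) for r in range(175,220) if m[r].any()]
B=[(c,np.where(m[:,c])[0][-1]) for c in range(278,380) if m[:,c].any()]
L=onz('top',np.array(L)-[.5,0],.012)[:,:2];B=onz('top',np.array(B)+[0,.5],.012)[:,:2]
lf=cv2.fitLine(L.astype(np.float32),cv2.DIST_HUBER,0,.001,.001).ravel();bf=cv2.fitLine(B.astype(np.float32),cv2.DIST_HUBER,0,.001,.001).ravel()
print(lf,bf,np.degrees(np.arctan2(lf[1],lf[0])),np.degrees(np.arctan2(bf[1],bf[0])))
A=np.c_[lf[:2],-bf[:2]];s=np.linalg.solve(A,bf[2:]-lf[2:]);C=lf[2:]+s[0]*lf[:2];print('corner near-left',C)
ex=lf[:2]*np.sign(lf[0]);ey=bf[:2]*np.sign(bf[1]); y=(np.arctan2(ex[1],ex[0])+np.arctan2(-ey[0],ey[1]))/2
print('yaw',y); Rs=Ro.from_euler('z',y).as_matrix()
O=np.r_[C,0]+Rs@[.085,-.165,0]; print('station',O)
print('TL',onz('top',px([(72,45)],(264,160)),.012), O+Rs@[.085,.165,.012])
n=np.array([-.5,0,np.cos(np.pi/6)])
f=np.array([.035,-.095,.150])
for d in(.015,.015+.046):
  X=O+Rs@(f+n*d); print(d,X,proj('top',X),proj('side',X))
E
```

```text
loose [ 0.4501 -0.3186] [[0.4773710377592207, -0.2629865546050845], [0.48533572516802564, -0.3700870086177481], [0.4234782531526069, -0.3742602666528756], [0.41411438060591677, -0.26712770653300993]]
 L 0.10746634744704929 0.0626950451205706 yaw long 94.62438772721826 x-ish 3.8019781555637393
low [0.6297 0.1038] [[0.6670143265111882, 0.15426443520991054], [0.6550732056039489, 0.04739058110894115], [0.5924581200505814, 0.0538244358901363], [0.6040684949991382, 0.15961181715257314]]
 L 0.1069806921637447 0.06305620792803082 yaw long 83.68044276912444 x-ish -5.3603035436396
beaker [[0.4703 0.3399 0.075 ]] [[0.4708 0.3379 0.075 ]]
spout (array([0.6368, 0.1053, 0.285 ]), np.float64(0.002425238993047548))
loose side [ 0.4494 -0.32    0.05  ] [[ 0.4144 -0.27    0.05  ]
 [ 0.4756 -0.2644  0.05  ]
 [ 0.4843 -0.3701  0.05  ]]
low side [0.6307 0.1015 0.062 ]
[0.9987 0.0506 0.6319 0.2019] [ 0.0243 -0.9997  0.514  -0.0033] 2.900139 -88.605675
corner near-left [0.5091 0.1956]
yaw 0.03747622
station [0.6002 0.0339 0.    ]
TL [[0.7225 0.1662 0.012 ]] [0.679 0.202 0.012]
0.015 [ 0.6313 -0.06    0.163 ] [[358.0778 182.4475]] [[388.8879 239.8607]]
0.061 [ 0.6083 -0.0608  0.2028] [[359.6562 186.2708]] [[382.8662 230.6644]]
```

```bash
python3 - <<'E'
from h import *
np.set_printoptions(precision=4,suppress=True)
t=cv2.imread('pics/top0.png').astype(int)
print('row 215',t[215,255:285].mean(1).astype(int)); print('col 330',t[222:240,330].mean(1).astype(int))
m=(cv2.GaussianBlur(t.astype(np.uint8),(3,3),0).min(2)>143)
L=[(c0+np.where(m[r,c0:])[0][0]-.5,r) for r in range(178,220) for c0 in[262]]
B=[(c,200+np.where(m[200:245,c])[0][-1]+.5) for c in list(range(278,378))]
T=[(c,155+np.where(m[155:185,c])[0][0]-.5) for c in list(range(300,322))+list(range(334,342))]
def fit(p):
    p=onz('top',np.array(p),.012)[:,:2].astype(np.float32); return cv2.fitLine(p,cv2.DIST_HUBER,0,.001,.001).ravel()
def X(a,b):
    s=np.linalg.solve(np.c_[a[:2],-b[:2]],b[2:]-a[2:]); return a[2:]+s[0]*a[:2]
l,b,tt=map(fit,(L,B,T)); 
for q in(l,b,tt): print(np.degrees(np.arctan2(q[1],q[0])))
nl,fl=X(l,b),X(l,tt); print(nl,fl,np.linalg.norm(nl-fl))
yb=np.arctan2(b[1],b[0]); yb=yb-np.pi/2 if yb>0 else yb+np.pi/2
for y in(yb,-np.radians(6)):
  Rs=Ro.from_euler('z',y).as_matrix()
  O=np.r_[(nl+fl)/2,0]+Rs@[0,-.165,0]; print('yaw',np.degrees(y),'station',O)
  n=np.array([-.5,0,np.cos(np.pi/6)]);u=np.array([np.cos(np.pi/6),0,.5]); f=np.array([.035,-.095,.150])
  for nm,P in(('headctr',f+n*.015),('hc',f+n*.061),('bar up',f+n*.061+u*.042),('bar dn',f+n*.061-u*.042),('hTL',f+n*.015+u*.062+[0,.062,0]),('hBR',f+n*.015-u*.062-[0,.062,0])):
    W=O+Rs@P; print(nm,W,proj('top',W)[0],proj('side',W)[0])
bk=(t.max(2)<75).astype(np.uint8); bk[:150]=0;bk[205:]=0;bk[:,:345]=0;bk[:,395:]=0
n_,lab,st,ce=cv2.connectedComponentsWithStats(bk); i=1+st[1:,4].argmax(); print(st[i],ce[i]); c=cv2.findContours((lab==i).astype(np.uint8),0,1)[0][0]; print(cv2.minAreaRect(c))
E
```

```text
row 215 [141 141 141 140 140 141 141 141 142 140 140 142 143 150 178 201 202 202
 203 203 204 204 203 203 203 204 204 203 202 203]
col 330 [205 203 201 205 203 201 201 200 185 139 131 138 137 138 139 140 139 140]
-5.6652756
84.77883
84.35038
[0.5537 0.1859] [0.728  0.1686] 0.17515777
yaw -5.221167 station [0.6259 0.0129 0.    ]
headctr [ 0.6446 -0.0842  0.163 ] [367.6665 177.6749] [400.1638 243.8788]
hc [ 0.6217 -0.0821  0.2028] [368.3902 181.2462] [393.6772 233.9661]
bar up [ 0.6579 -0.0854  0.2238] [370.6363 164.2227] [408.5116 221.7868]
bar dn [ 0.5855 -0.0788  0.1818] [366.1772 197.934 ] [378.8298 246.1307]
hTL [ 0.7037 -0.0273  0.194 ] [346.1379 150.549 ] [405.6118 210.913 ]
hBR [ 0.5855 -0.141   0.132 ] [388.5284 204.0931] [394.2009 279.2308]
yaw -6.000000000000001 station [0.6236 0.0132 0.    ]
headctr [ 0.641  -0.0842  0.163 ] [367.6747 179.0108] [398.9611 244.4638]
hc [ 0.6182 -0.0818  0.2028] [368.2716 182.6197] [392.3451 234.4705]
bar up [ 0.6543 -0.0856  0.2238] [370.7228 165.6215] [407.3297 222.4079]
bar dn [ 0.582  -0.078   0.1818] [365.8579 199.2814] [377.3581 246.5102]
hTL [ 0.7009 -0.0281  0.194 ] [346.4603 151.6027] [404.9342 211.5077]
hBR [ 0.5812 -0.1402  0.132 ] [388.2358 205.7078] [392.4378 279.7961]
[367 165   7  33 154] [369.5714 180.8766]
((370.0, 181.0), (32.0, 6.0), 90.0)
```

```bash
python3 - <<'E'
from h import *
np.set_printoptions(precision=4,suppress=True)
t=cv2.imread('pics/top0.png').astype(int); s=cv2.imread('pics/side0.png')
m=(t.mean(2)>172)
L=[(262+np.where(m[r,262:])[0][0]-.5,r) for r in range(178,220)]
B=[(c,200+np.where(m[200:245,c])[0][-1]+.5) for c in list(range(278,378))]
T=[(c,155+np.where(m[155:185,c])[0][0]-.5) for c in list(range(300,320))]
def fit(p):
    p=onz('top',np.array(p),.012)[:,:2].astype(np.float32); return cv2.fitLine(p,cv2.DIST_HUBER,0,.001,.001).ravel()
def X(a,b):
    q=np.linalg.solve(np.c_[a[:2],-b[:2]],b[2:]-a[2:]); return a[2:]+q[0]*a[:2]
l,b,tt=map(fit,(L,B,T)); print([np.degrees(np.arctan2(q[1],q[0])) for q in(l,b,tt)])
nl,fl=X(l,b),X(l,tt); print(nl,fl,np.linalg.norm(nl-fl))
y=np.radians(-5.5);Rs=Ro.from_euler('z',y).as_matrix()
O=np.r_[(nl+fl)/2,0]+Rs@[0,-.165,0]; print('station',O)
n=np.array([-.5,0,np.cos(np.pi/6)]);u=np.array([np.cos(np.pi/6),0,.5]); f=np.array([.035,-.095,.150])
for nm,P in(('hc',f+n*.061),('bar up',f+n*.061+u*.042),('hTL',f+n*.015+u*.062+[0,.062,0]),('hTR',f+n*.015+u*.062-[0,.062,0])):
    W=O+Rs@P; print(nm,W,proj('top',W)[0],proj('side',W)[0])
print('valve_grip',O+Rs@(f+n*.051))
for P in([.63,.103,.28],[.637,.105,.28]): print(proj('top',P),proj('side',P))
a=np.hstack([cv2.resize(im[y:y+45,x:x+40],(400,450),interpolation=cv2.INTER_CUBIC) for im,x,y in((t.astype(np.uint8),270,130),(s,335,130))])
cv2.imwrite('pics/sp.png',a)
E
```

```text
[np.float32(-5.6146407), np.float32(84.66792), np.float32(83.890526)]
[0.5564 0.1811] [0.7241 0.1646] 0.1685779
station [0.6244 0.0086 0.    ]
hc [ 0.6198 -0.0864  0.2028] [370.142 182.028] [394.2458 235.3921]
bar up [ 0.656  -0.0898  0.2238] [372.4804 165.0152] [409.176  223.2215]
hTL [ 0.7021 -0.032   0.194 ] [348.0066 151.2035] [406.3784 212.2282]
hTR [ 0.6902 -0.1554  0.194 ] [397.4173 157.0072] [438.8823 244.8574]
valve_grip [ 0.6248 -0.0868  0.1942]
[[290.812  165.1006]] [[349.592  162.9757]]
[[290.0562 162.1988]] [[351.5387 161.682 ]]
```

View pics/sp.png

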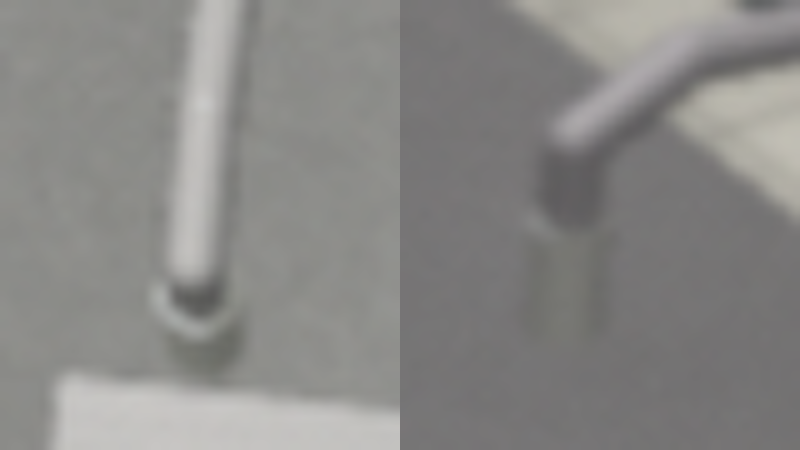

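```bash
cat > plan.py <<'E'
from h import *
np.set_printoptions(precision=4,suppress=True)
HZ=.0188
def orient(yaw_y,tilt):  # jaw axis at world yaw (deg), body leaning tilt deg to the left of it
    a=np.radians(yaw_y); y=np.array([np.cos(a),np.sin(a),0]); l=np.array([-y[1],y[0],0]); t=np.radians(tilt)
    z=-np.sin(t)*l-np.cos(t)*np.array([0,0,1]); return np.c_[np.cross(y,z),y,z]
def tcp(g,R): return np.array(g)+HZ*R[:,2]
def plan(wps,start=None):   # wps: (name, tcp, R, rows)
    p,R=start or tool()
    for nm,P,Q,n in wps:
        out=[];p0,R0=p.copy(),R.copy();rv=(Ro.from_matrix(R0.T@Q)).as_rotvec()
        for i in range(1,n+1):
            pi=p0+(P-p0)*i/n; Ri=R0@Ro.from_rotvec(rv*i/n).as_matrix()
            s=np.round(R.T@(pi-p)*100,1 if i<n else 2); r=np.round(Ro.from_matrix(R.T@Ri).as_rotvec(),3)
            p=p+R@s/100; R=R@Ro.from_rotvec(r).as_matrix(); out.append(' '.join(f'{v:g}' for v in np.r_[s,r]+0))
        print(nm,'max turn/row %.3f shift %.1fmm'%(np.linalg.norm(rv)/n,np.linalg.norm(P-p0)/n*1000))
        for i in range(0,n,5): print('  '+'; '.join(out[i:i+5]))
    return p,R
def err(P,R):
    p,Q=tool(); o=get_obs(); print('t',o['time'],'pos err mm',(P-p)*1e3,'rot',Ro.from_matrix(Q.T@R).as_rotvec(),'F',o['wrist_force'],'w',o['width'])
E
python3 - <<'E'
from plan import *
R=orient(4.2,30); g=np.array([.4498,-.3193,.027])
pre=tcp(g,R)-R[:,2]*.10
p,Q=tool()
mid=np.array([.38,.15,.24])
plan([('mid',mid,orient(35,15),13),('pre',pre,R,13),('down',tcp(g,R),R,6)])
E
```

```text
mid max turn/row 0.055 shift 33.8mm
  -2.5 -2.3 -0.3 0.007 -0.019 0.051; -2.6 -2.2 -0.2 0.006 -0.02 0.052; -2.7 -2 -0.1 0.007 -0.019 0.051; -2.8 -1.9 -0.1 0.006 -0.019 0.052; -2.9 -1.7 0 0.007 -0.02 0.051
  -3 -1.6 0.1 0.007 -0.019 0.052; -3 -1.4 0.1 0.006 -0.019 0.051; -3.2 -1.3 0.2 0.007 -0.02 0.051; -3.2 -1.1 0.3 0.007 -0.019 0.052; -3.2 -1 0.3 0.006 -0.019 0.051
  -3.3 -0.7 0.4 0.007 -0.02 0.052; -3.3 -0.6 0.5 0.006 -0.019 0.051; -3.27 -0.46 0.51 0.007 -0.019 0.051
pre max turn/row 0.046 shift 35.1mm
  -2.6 -1.5 1.8 0.016 -0.02 0.038; -2.6 -1.3 1.9 0.016 -0.019 0.039; -2.7 -1.2 2 0.016 -0.02 0.038; -2.6 -1.1 2.1 0.015 -0.02 0.038; -2.7 -0.9 2.1 0.016 -0.019 0.039
  -2.6 -0.8 2.2 0.016 -0.02 0.038; -2.6 -0.7 2.2 0.016 -0.02 0.038; -2.6 -0.6 2.3 0.016 -0.019 0.039; -2.6 -0.4 2.4 0.016 -0.02 0.038; -2.5 -0.2 2.4 0.016 -0.02 0.038
  -2.5 -0.1 2.5 0.016 -0.019 0.039; -2.4 0 2.5 0.015 -0.02 0.038; -2.43 0.1 2.59 0.016 -0.02 0.039
down max turn/row 0.000 shift 16.7mm
  0 0 1.7 0 0 0; 0 0 1.6 0 0 0; 0 0 1.7 0 0 0; 0 0 1.7 0 0 0; 0 0 1.6 0 0 0
  0 0 1.7 0 0 0
```

step_arm(increments="-2.5 -2.3 -0.3 0.007 -0.019 0.051; -2.6 -2.2 -0.2 0.006 -0.02 0.052; -2.7 -2 -0.1 0.007 -0.019 0.051; -2.8 -1.9 -0.1 0.006 -0.019 0.052; -2.9 -1.7 0 0.007 -0.02 0.051", claw=-1)

```text
time: 0.6
tool_pos: [0.2428, 0.381, 0.2186]
ee_rot: [-3.12, 0.101, 2.596]
wrist_force: [-0.3, -0.1, 1.3]
width: 0.0936
```

step_arm(increments="-3 -1.6 0.1 0.007 -0.019 0.052; -3 -1.4 0.1 0.006 -0.019 0.051; -3.2 -1.3 0.2 0.007 -0.02 0.051; -3.2 -1.1 0.3 0.007 -0.019 0.052; -3.2 -1 0.3 0.006 -0.019 0.051")

```text
time: 1.1
tool_pos: [0.3285, 0.2356, 0.232]
ee_rot: [-3.126, 0.202, 2.338]
wrist_force: [0.2, 0.2, 0.2]
width: 0.0939
```

step_arm(increments="-3.3 -0.7 0.4 0.007 -0.02 0.052; -3.3 -0.6 0.5 0.006 -0.019 0.051; -3.27 -0.46 0.51 0.007 -0.019 0.051")

```text
time: 1.4
tool_pos: [0.3804, 0.149, 0.2401]
ee_rot: [3.14, 0.261, 2.18]
wrist_force: [0.3, 0.7, -0.5]
width: 0.0939
```

step_arm(increments="-2.6 -1.5 1.8 0.016 -0.02 0.038; -2.6 -1.3 1.9 0.016 -0.019 0.039; -2.7 -1.2 2 0.016 -0.02 0.038; -2.6 -1.1 2.1 0.015 -0.02 0.038; -2.7 -0.9 2.1 0.016 -0.019 0.039")

```text
time: 1.9
tool_pos: [0.406, -0.0159, 0.1844]
ee_rot: [-3.125, 0.36, 1.98]
wrist_force: [0.4, 0.6, 0.3]
width: 0.0939
```

step_arm(increments="-2.6 -0.8 2.2 0.016 -0.02 0.038; -2.6 -0.7 2.2 0.016 -0.02 0.038; -2.6 -0.6 2.3 0.016 -0.019 0.039; -2.6 -0.4 2.4 0.016 -0.02 0.038; -2.5 -0.2 2.4 0.016 -0.02 0.038")

```text
time: 2.4
tool_pos: [0.4314, -0.1804, 0.1294]
ee_rot: [-3.128, 0.462, 1.773]
wrist_force: [0.2, 0.7, 0.5]
width: 0.094
```

step_arm(increments="-2.5 -0.1 2.5 0.016 -0.019 0.039; -2.4 0 2.5 0.015 -0.02 0.038; -2.43 0.1 2.59 0.016 -0.02 0.039; 0 0 0 0 0 0; 0 0 0 0 0 0")

```text
time: 2.9
tool_pos: [0.4463, -0.278, 0.096]
ee_rot: [-3.141, 0.52, 1.643]
wrist_force: [0.2, -0.3, 0.8]
width: 0.0935
```

```bash
python3 - <<'E'
from plan import *
R=orient(4.2,30); g=np.array([.4498,-.3193,.027])
err(tcp(g,R)-R[:,2]*.10,R)
im=snapshot('side'); cv2.imwrite('pics/s1.png',cv2.resize(im[180:480,240:560,::-1],(640,600)))
plan([('down',tcp(g,R),R,6)])
E
```

```text
t 2.9 pos err mm [ 0.503  -0.8167  1.3111] rot [-0.0011 -0.0033 -0.0009] F [ 0.1996 -0.2627  0.774 ] w 0.09348329995794019
down max turn/row 0.000 shift 16.7mm
  0 0 1.7 0 0 0; -0.1 0 1.6 0 -0.001 0; 0 0 1.7 0 0 0; 0 0 1.7 0 -0.001 0; 0 0 1.6 0 0 0
  -0.05 -0.01 1.71 0.001 -0.001 -0.001
```

View pics/s1.png

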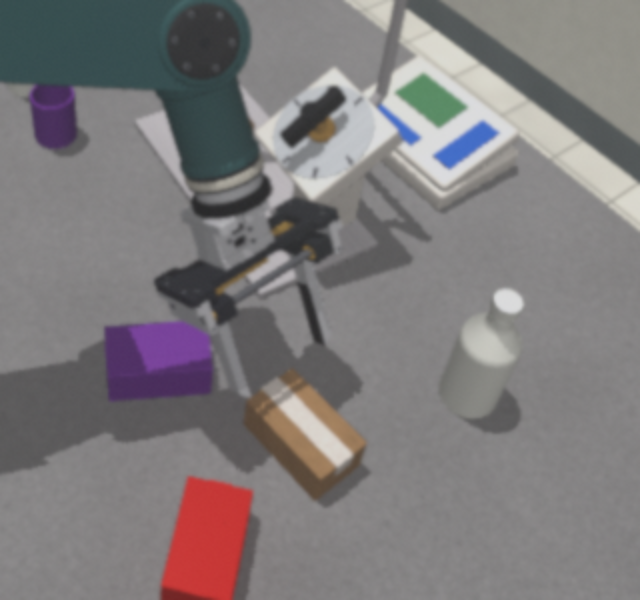

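step_arm(increments="0 0 1.7 0 0 0; -0.1 0 1.7 0 -0.002 0; 0 0 1.6 0 0 0; 0 0 1.7 0 -0.001 0; 0 0 1.7 0 0 0")

```text
time: 3.45
tool_pos: [0.4512, -0.32, 0.0254]
ee_rot: [3.138, 0.526, 1.644]
wrist_force: [-0.1, 0.3, 0.3]
width: 0.0943
```

step_arm(increments="0 0 1.6 0 0 0; 0 0 0 0 0 0; 0 0 0 0 0 0")

```text
time: 3.75
tool_pos: [0.4514, -0.3281, 0.0117]
ee_rot: [3.139, 0.525, 1.644]
wrist_force: [0.3, -0.0, 0.2]
width: 0.0939
```

step_arm(increments="0 0 0 0 0 0; 0 0 0 0 0 0; 0 0 0 0 0 0; 0 0 0 0 0 0; 0 0 0 0 0 0", claw=1)

```text
time: 4.25
tool_pos: [0.4508, -0.3288, 0.0114]
ee_rot: [3.14, 0.525, 1.643]
wrist_force: [-1.7, 1.6, 4.1]
width: 0.0639
```

step_arm(increments="0 0 0 0 0 0; 0 0 0 0 0 0; 0 0 0 0 0 0")

```text
time: 4.55
tool_pos: [0.4508, -0.3288, 0.0114]
ee_rot: [3.14, 0.525, 1.643]
wrist_force: [-2.7, 3.6, 6.0]
width: 0.0638
```

```bash
python3 - <<'E'
from plan import *
R=orient(4.2,30); g=np.array([.4498,-.3193,.027])
err(tcp(g,R),R)
p,Q=tool(); print(p,Q@[0,0,-HZ]+p, np.degrees(np.arctan2(Q[1,1],Q[0,1])))
E
```

```text
t 4.55 pos err mm [-0.3032  0.1426 -0.7008] rot [ 0.0007  0.0017 -0.001 ] F [-2.6578  3.5906  5.9901] w 0.06378769349547633
[ 0.4508 -0.3288  0.0114] [ 0.4501 -0.3194  0.0277] 4.170675918626935
```

```bash
python3 - <<'E'
from plan import *
R=orient(4.2,30);R2=orient(-5.8,30)
w=[('lift',[.4501,-.3194,.15],R,5),('a',[.40,-.12,.18],R,7),('b',[.42,.13,.18],R2,9),('c',[.55,.25,.17],R2,6),('d',[.629,.25,.13],R2,4),('e',[.6302,.1027,.118],R2,7)]
P=plan([(n,tcp(np.array(g),r),r,k) for n,g,r,k in w])
print(onz('top',[(190,183)],.09))
E
```

```text
lift max turn/row 0.000 shift 24.5mm
  -1.2 0 -2.1 0 0 0; -1.3 0 -2.1 0 0.001 0; -1.2 0 -2.2 0 0 -0.001; -1.2 0 -2.1 0.001 0 0; -1.22 0.01 -2.09 0 0.001 0
a max turn/row 0.000 shift 29.7mm
  2.3 -0.5 -1.8 0 0 0; 2.3 -0.5 -1.8 0 0 0; 2.3 -0.5 -1.8 0 0 0; 2.3 -0.5 -1.9 0 0 0; 2.3 -0.5 -1.8 0 0 0
  2.3 -0.5 -1.8 0 0 0; 2.24 -0.54 -1.82 0 0 0
b max turn/row 0.019 shift 27.9mm
  2.4 0.4 -1.4 0.01 0 0.017; 2.4 0.4 -1.4 0.009 0 0.017; 2.4 0.3 -1.3 0.01 0 0.016; 2.4 0.2 -1.4 0.01 0 0.017; 2.4 0.2 -1.4 0.009 0 0.017
  2.4 0.1 -1.4 0.01 0 0.017; 2.4 0.1 -1.4 0.01 0 0.017; 2.4 0 -1.4 0.009 0 0.016; 2.44 0.02 -1.38 0.01 0 0.017
c max turn/row 0.000 shift 29.5mm
  2 2 -1 0 0 0; 2 1.9 -0.9 0 0 0; 2 2 -1 0 0 0; 2 1.9 -0.9 0 0 0; 2 2 -1 0 0 0
  1.97 1.93 -0.96 0 0 0
d max turn/row 0.000 shift 22.1mm
  0.7 2 0.8 0 0 0; 0.6 1.9 0.7 0 0 0; 0.7 2 0.8 0 0 0; 0.69 1.96 0.77 0 0 0
e max turn/row 0.000 shift 21.1mm
  -1.7 0.2 1.2 0 0 0; -1.8 0.3 1.2 0 0 0; -1.7 0.2 1.2 0 0 0; -1.7 0.2 1.2 0 0 0; -1.7 0.2 1.2 0 0 0
  -1.8 0.3 1.2 0 0 0; -1.68 0.2 1.16 0 0 0
[[0.6443 0.3877 0.09  ]]
```

step_arm(increments="-0.6 0 -1 0 0 0; -1.2 0 -2.1 0 0 0; -1.2 0 -2.1 0 0.001 0; -1.2 0 -2.2 0 0 -0.001; -1.2 0 -2.1 0.001 0 0")

```text
time: 5.05
tool_pos: [0.4503, -0.3274, 0.1203]
ee_rot: [-3.141, 0.522, 1.645]
wrist_force: [0.4, 0.1, -2.2]
width: 0.0636
```

step_arm(increments="-0.7 0 -1.1 0 0.001 0; 2.3 -0.5 -1.8 0 0 0; 2.3 -0.5 -1.8 0 0 0; 2.3 -0.5 -1.8 0 0 0; 2.3 -0.5 -1.9 0 0 0")

```text
time: 5.55
tool_pos: [0.4213, -0.2129, 0.1494]
ee_rot: [-3.14, 0.521, 1.645]
wrist_force: [0.1, -0.4, -3.7]
width: 0.0642
```

step_arm(increments="2.3 -0.5 -1.8 0 0 0; 2.3 -0.5 -1.8 0 0 0; 2.2 -0.5 -1.8 0 0 0; 2.4 0.4 -1.4 0.01 0 0.017; 2.4 0.4 -1.4 0.009 0 0.017")

```text
time: 6.05
tool_pos: [0.405, -0.0723, 0.1631]
ee_rot: [3.141, 0.522, 1.604]
wrist_force: [0.4, 0.6, -3.6]
width: 0.0635
```

step_arm(increments="2.4 0.3 -1.3 0.01 0 0.016; 2.4 0.2 -1.4 0.01 0 0.017; 2.4 0.2 -1.4 0.009 0 0.017; 2.4 0.1 -1.4 0.01 0 0.017; 2.4 0.1 -1.4 0.01 0 0.017")

```text
time: 6.55
tool_pos: [0.415, 0.0662, 0.1626]
ee_rot: [-3.141, 0.522, 1.509]
wrist_force: [0.1, -0.5, -5.1]
width: 0.0639
```

step_arm(increments="2.4 0 -1.4 0.009 0 0.016; 2.4 0 -1.4 0.01 0 0.017; 2 2 -1 0 0 0; 2 1.9 -0.9 0 0 0; 2 2 -1 0 0 0")

```text
time: 7.05
tool_pos: [0.4852, 0.1816, 0.1577]
ee_rot: [-3.14, 0.522, 1.472]
wrist_force: [0.6, -1.3, -2.8]
width: 0.0644
```

step_arm(increments="2 1.9 -0.9 0 0 0; 2 2 -1 0 0 0; 2 1.9 -1 0 0 0; 0.7 2 0.8 0 0 0; 0.6 1.9 0.7 0 0 0")

```text
time: 7.55
tool_pos: [0.5891, 0.2415, 0.1326]
ee_rot: [-3.14, 0.522, 1.472]
wrist_force: [-0.0, -0.1, -3.2]
width: 0.0641
```

step_arm(increments="0.7 2 0.8 0 0 0; 0.7 2 0.8 0 0 0; 0 0 0 0 0 0; 0 0 0 0 0 0")

```text
time: 7.95
tool_pos: [0.6278, 0.2403, 0.112]
ee_rot: [-3.138, 0.524, 1.471]
wrist_force: [0.7, -0.7, -3.0]
width: 0.0636
```

```bash
python3 - <<'E'
from plan import *
R2=orient(-5.8,30)
err(tcp([.629,.25,.13],R2),R2)
a=snapshot('side')[90:300,210:490,::-1];b=snapshot('top')[120:330,130:410,::-1]
cv2.imwrite('pics/s2.png',np.hstack([cv2.resize(a,(400,300)),cv2.resize(b,(400,300))]))
w=[('e',[.6302,.1027,.118],R2,9)]
plan([(n,tcp(np.array(g),r),r,k) for n,g,r,k in w])
E
```

```text
t 7.95 pos err mm [0.2804 0.3042 1.7589] rot [-0.0025  0.0004  0.0015] F [ 0.6561 -0.7291 -3.0181] w 0.06357922496032697
e max turn/row 0.000 shift 16.5mm
  -1.3 0.2 0.9 0 0 0; -1.4 0.2 1 0 0 0; -1.3 0.1 0.9 0 0 0; -1.4 0.2 0.9 0 0 0; -1.3 0.2 1 0 -0.001 0
  -1.4 0.2 0.9 0 0 0.001; -1.3 0.2 0.9 0 0 0; -1.3 0.1 1 0 0 0; -1.39 0.23 0.89 0 0 0
```

View pics/s2.png

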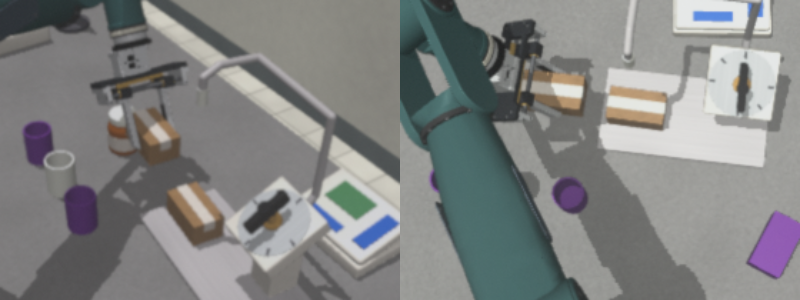

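step_arm(increments="-0.7 0.1 0.5 0 0 0; -1.3 0.2 0.9 0 0 0; -1.4 0.2 1 0 0 0; -1.3 0.2 0.9 0 0 0; -1.4 0.2 0.9 0 0 0")

```text
time: 8.55
tool_pos: [0.6295, 0.1652, 0.1085]
ee_rot: [3.141, 0.523, 1.47]
wrist_force: [-0.2, 1.3, -3.0]
width: 0.0639
```

step_arm(increments="-1.3 0.2 0.9 0 0 0; -1.4 0.2 0.9 0 0 0; -1.3 0.2 0.9 0 0 0; -1.3 0.2 1 0 0 0; -0.7 0.1 0.4 0 0 0")

```text
time: 9.05
tool_pos: [0.6312, 0.0912, 0.1019]
ee_rot: [-3.141, 0.524, 1.469]
wrist_force: [0.5, 0.3, -3.2]
width: 0.0639
```

step_arm(increments="0 0 0 0 0 0; 0 0 0 0 0 0")

```text
time: 9.25
tool_pos: [0.6315, 0.0934, 0.1023]
ee_rot: [3.141, 0.522, 1.47]
wrist_force: [-0.1, -0.2, -3.1]
width: 0.0639
```

```bash
python3 - <<'E'
from plan import *
R2=orient(-5.8,30)
err(tcp([.6302,.1027,.118],R2),R2)
a=snapshot('side')[:,:,::-1];b=snapshot('top')[:,:,::-1]
cv2.imwrite('pics/s3f.png',a);cv2.imwrite('pics/t3f.png',b)
A=a[175:275,300:400];B=b[145:245,250:350]
cv2.imwrite('pics/s3.png',np.hstack([cv2.resize(x,(400,400),interpolation=cv2.INTER_CUBIC) for x in(A,B)]))
E
```

```text
t 9.25 pos err mm [-2.2557 -0.0825 -0.5759] rot [ 0.0003 -0.0013  0.0002] F [-0.1257 -0.1567 -3.0862] w 0.06392143251051842
```

View pics/s3.png

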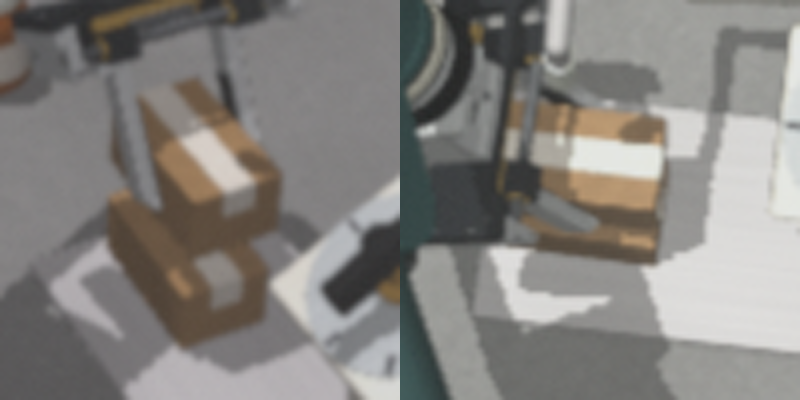

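```bash
python3 - <<'E'
from plan import *
p,Q=tool(); g=p-HZ*Q[:,2]; zb=g[2]-.0277; print(g,zb)
Rc=Ro.from_euler('z',84.2,degrees=True).as_matrix()
def cc(x,y,z,c): return np.array(c)+Rc@[x,y,z]
low=[.6302,.1027,.012]
for n,c in(('held',[g[0],g[1],zb]),('low',low)):
  for nm,k in(('-x+y top',(-.055,.032,.05)),('-x-y top',(-.055,-.032,.05)),('-x+y bot',(-.055,.032,0)),('-x-y bot',(-.055,-.032,0))):
    P=cc(*k,c); s=proj('side',P)[0];t=proj('top',P)[0]
    print(n,nm,P,'sidecrop',(s-[300,175]+.4)*4,'topcrop',(t-[250,145]+.4)*4+[400,0])
E
```

```text
[0.6325 0.1033 0.1186] 0.09086822330830649
held -x+y top [0.5951 0.0518 0.1409] sidecrop [191.0768 203.1585] topcrop [655.5611 212.2138]
held -x-y top [0.6588 0.0454 0.1409] sidecrop [281.3916 172.7537] topcrop [668.2522 117.6953]
held -x+y bot [0.5951 0.0518 0.0909] sidecrop [187.4855 263.4347] topcrop [656.4633 233.8032]
held -x-y bot [0.6588 0.0454 0.0909] sidecrop [275.3813 232.7627] topcrop [668.6628 142.5987]
low -x+y top [0.5928 0.0512 0.062 ] sidecrop [183.0599 298.634 ] topcrop [657.7836 248.8478]
low -x-y top [0.6565 0.0447 0.062 ] sidecrop [269.7471 267.7865] topcrop [669.7117 159.3848]
low -x+y bot [0.5928 0.0512 0.012 ] sidecrop [179.7952 353.7449] topcrop [658.5552 267.896 ]
low -x-y bot [0.6565 0.0447 0.012 ] sidecrop [264.2197 322.7822] topcrop [670.0478 181.4216]
```

```bash
python3 - <<'E'
from plan import *
R2=orient(-5.8,30)
w=[('f',[.6302,.1030,.097],R2,5),('g',[.6302,.1030,.0892],R2,4)]
plan([(n,tcp(np.array(g),r),r,k) for n,g,r,k in w])
E
```

```text
f max turn/row 0.000 shift 4.3mm
  0.2 0 0.4 0 0 0; 0.2 -0.1 0.4 0 0 0; 0.2 0 0.3 0 -0.001 0.001; 0.2 -0.1 0.4 0.001 0 0; 0.23 -0.03 0.4 0 0 0
g max turn/row 0.000 shift 1.9mm
  0.1 0 0.2 0 0 0; 0.1 0 0.1 0 0 0; 0.1 0 0.2 0 0 0; 0.09 0 0.17 0 0 0
```

step_arm(increments="0.2 0 0.4 0 0 0; 0.2 -0.1 0.4 0 0 0; 0.2 0 0.3 0 0 0; 0.2 -0.1 0.4 0 0 0; 0.2 0 0.4 0 0 0")

```text
time: 9.85
tool_pos: [0.6291, 0.0927, 0.0802]
ee_rot: [-3.141, 0.523, 1.47]
wrist_force: [-0.3, 0.3, -3.1]
width: 0.0639
```

step_arm(increments="0.1 0 0.15 0 0 0; 0.1 0 0.15 0 0 0; 0 0 0 0 0 0; 0 0 0 0 0 0")

```text
time: 10.25
tool_pos: [0.6295, 0.0928, 0.0774]
ee_rot: [3.141, 0.523, 1.47]
wrist_force: [0.4, -0.0, -3.5]
width: 0.0637
```

step_arm(increments="0.05 0 0.1 0 0 0; 0.05 0 0.1 0 0 0; 0 0 0 0 0 0; 0 0 0 0 0 0")

```text
time: 10.65
tool_pos: [0.6293, 0.0927, 0.075]
ee_rot: [-3.142, 0.523, 1.47]
wrist_force: [0.6, 0.1, -4.2]
width: 0.0639
```

step_arm(increments="0.05 0 0.1 0 0 0; 0 0 0 0 0 0; 0 0 0 0 0 0")

```text
time: 10.95
tool_pos: [0.6293, 0.0926, 0.0738]
ee_rot: [-3.142, 0.523, 1.47]
wrist_force: [-0.2, 0.2, -3.8]
width: 0.0638
```

step_arm(increments="0.05 0 0.1 0 0 0; 0 0 0 0 0 0; 0 0 0 0 0 0")

```text
time: 11.25
tool_pos: [0.6295, 0.0926, 0.0735]
ee_rot: [3.141, 0.523, 1.469]
wrist_force: [-1.7, 0.9, 0.1]
width: 0.0639
```

step_arm(increments="0 0 0 0 0 0; 0 0 0 0 0 0; 0 0 0 0 0 0; 0 0 0 0 0 0; 0 0 0 0 0 0", claw=-1)

```text
time: 11.75
tool_pos: [0.6294, 0.0925, 0.0728]
ee_rot: [3.141, 0.523, 1.47]
wrist_force: [0.2, 0.0, -0.1]
width: 0.0935
```

```bash
python3 - <<'E'
from plan import *
p,Q=tool(); print(p, p-HZ*Q[:,2], get_obs()['width'])
a=snapshot('side')[:,:,::-1];b=snapshot('top')[:,:,::-1]
cv2.imwrite('pics/s4f.png',a);cv2.imwrite('pics/t4f.png',b)
R2=orient(-5.8,30); Rb=orient(0,30)
gb=np.array([.4705,.339,.046])
w=[('out',[.6302,.17,.21],R2,6),('out2',[.60,.25,.23],R2,4),('over',gb+.12*-Rb[:,2],Rb,8)]
plan([(n,tcp(np.array(g),r),r,k) for n,g,r,k in w])
E
```

```text
[0.6294 0.0925 0.0728] [0.6304 0.1018 0.0891] 0.09352934391025636
out max turn/row 0.000 shift 23.1mm
  0 -0.1 -2.3 0 0 0; -0.1 -0.1 -2.3 0 0 0; 0 -0.1 -2.3 0 0 0; 0 -0.2 -2.3 0 0 0; 0 -0.1 -2.4 0 0 0
  -0.07 -0.1 -2.26 0 -0.001 0
out2 max turn/row 0.000 shift 22.0mm
  1.4 -1 -1.4 0 0 0; 1.4 -0.9 -1.4 0 0 0; 1.4 -1 -1.4 0 0 0; 1.42 -0.91 -1.37 0 0 0
over max turn/row 0.013 shift 26.6mm
  2 -1.8 0 -0.006 0 -0.011; 1.9 -1.8 0 -0.007 0 -0.011; 2.1 -1.7 0 -0.006 0 -0.011; 2 -1.7 0 -0.006 0 -0.011; 2 -1.7 0 -0.006 0 -0.011
  2.1 -1.7 0 -0.007 0 -0.011; 2.1 -1.6 -0.1 -0.006 0 -0.01; 2.05 -1.67 -0.04 -0.006 0 -0.011
```

step_arm(increments="0 0 -1.5 0 0 0; 0 0 -2.3 0 0 0; 0 0 -2.3 0 0 0; 0 0 -2.4 0 0 0; 0 0 -2.4 0 0 0")

```text
time: 12.35
tool_pos: [0.635, 0.1478, 0.1692]
ee_rot: [3.14, 0.522, 1.47]
wrist_force: [0.5, -0.1, -0.4]
width: 0.094
```

step_arm(increments="0 -0.3 -2.4 0 0 0; 0.5 -0.7 -2 0 0 0; 1.4 -1 -1.4 0 0 0; 1.4 -1 -1.4 0 0 0; 1.4 -1 -1.4 0 0 0")

```text
time: 12.85
tool_pos: [0.6024, 0.2358, 0.2179]
ee_rot: [-3.14, 0.523, 1.471]
wrist_force: [0.4, 0.3, -0.1]
width: 0.0939
```

```bash
python3 - <<'E'
from plan import *
np.set_printoptions(precision=4,suppress=True)
p,Q=tool(); print(p)
a=snapshot('side')[:,:,::-1];b=snapshot('top')[:,:,::-1]
cv2.imwrite('pics/s5f.png',a);cv2.imwrite('pics/t5f.png',b)
Rb=orient(0,30)
gb=np.array([.4705,.339,.046])
w=[('over',gb+.12*-Rb[:,2],Rb,9)]
plan([(n,tcp(np.array(g),r),r,k) for n,g,r,k in w])
A=a[170:270,300:400];B=b[145:245,250:350]
cv2.imwrite('pics/s5.png',np.hstack([cv2.resize(x,(400,400),interpolation=cv2.INTER_CUBIC) for x in(A,B)]))
E
```

```text
[0.6024 0.2358 0.2179]
over max turn/row 0.011 shift 24.2mm
  1.8 -1.6 0 -0.005 0 -0.009; 1.8 -1.6 0.1 -0.006 0 -0.009; 1.9 -1.6 0 -0.005 0 -0.01; 1.8 -1.6 0 -0.006 -0.001 -0.009; 1.9 -1.5 0 -0.005 0 -0.009
  1.8 -1.6 0 -0.005 0 -0.009; 1.9 -1.5 0 -0.006 0 -0.01; 1.9 -1.5 0 -0.005 0 -0.009; 1.95 -1.46 0 -0.006 0 -0.009
```

View pics/s5.png

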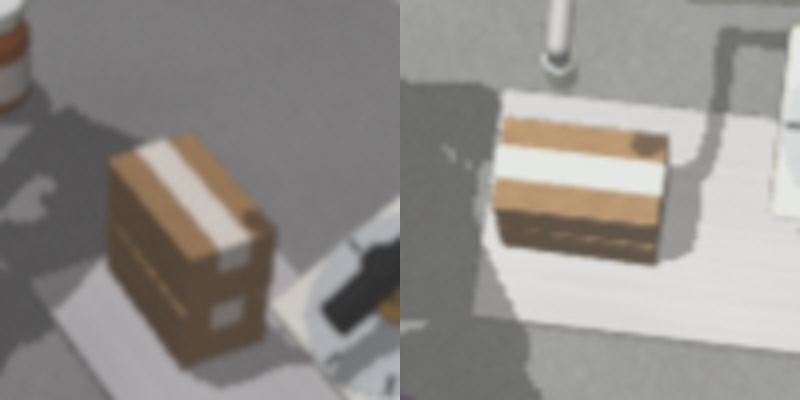

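step_arm(increments="1.8 -1.6 0 -0.005 0 -0.009; 1.8 -1.6 0.1 -0.006 0 -0.009; 1.9 -1.6 0 -0.005 0 -0.01; 1.8 -1.6 0 -0.006 -0.001 -0.009; 1.9 -1.5 0 -0.005 0 -0.009")

```text
time: 13.45
tool_pos: [0.5303, 0.3193, 0.1702]
ee_rot: [-3.141, 0.525, 1.523]
wrist_force: [-0.5, 0.7, -0.5]
width: 0.0942
```

step_arm(increments="1.8 -1.6 0 -0.005 0 -0.009; 1.9 -1.5 0 -0.006 0 -0.01; 1.9 -1.5 0 -0.005 0 -0.009; 1.9 -1.5 0 -0.006 0 -0.009; 0 0 0 0 0 0")

```text
time: 13.95
tool_pos: [0.4697, 0.3871, 0.1312]
ee_rot: [-3.138, 0.527, 1.572]
wrist_force: [0.5, -0.3, -0.6]
width: 0.0941
```

```bash
python3 - <<'E'
from plan import *
b=cv2.imread('pics/t5f.png')
c=np.array([(503,118),(668,135),(662,212),(495,205)])-[400,0]
P=onz('top',c/4+[250,145]-.4,.112)[:,:2]; print(P.mean(0),P.tolist())
Rb=orient(0,30); gb=np.array([.4705,.339,.046])
err(tcp(gb,Rb)-.12*Rb[:,2],Rb)
plan([('down',tcp(gb,Rb),Rb,8)])
E
```

```text
[0.6333 0.1016] [[0.6662497207006112, 0.15506697709813536], [0.6569152462311805, 0.0456494367756318], [0.6039579909705403, 0.048215399029290645], [0.6061881859773975, 0.15762851418632454]]
t 13.95 pos err mm [0.8028 2.5474 2.4315] rot [-0.0032  0.0034  0.0008] F [ 0.4562 -0.2697 -0.614 ] w 0.09407702822359347
down max turn/row 0.001 shift 14.6mm
  0 0 1.5 0 0 0; 0 0 1.4 -0.001 0.001 0; 0.1 0 1.5 0 0 0; 0 0.1 1.4 -0.001 0.001 0; 0 0 1.5 0 0 0.001
  0 0 1.4 0 0.001 0; 0 0 1.5 -0.001 0 0; 0.02 0 1.46 0 0 0
```

step_arm(increments="0 0 1.5 0 0 0; 0 0 1.4 -0.001 0.001 0; 0.1 0 1.5 0 0 0; 0 0.1 1.4 -0.001 0.001 0; 0 0 1.5 0 0 0.001")

```text
time: 14.45
tool_pos: [0.474, 0.3492, 0.0697]
ee_rot: [3.137, 0.522, 1.563]
wrist_force: [-0.2, 0.4, 0.8]
width: 0.0938
```

step_arm(increments="0 0 1.4 0 0.001 0; 0 0 1.5 -0.001 0 0; 0 0 1.4 0 0 0; 0 0 0 0 0 0; 0 0 0 0 0 0")

```text
time: 14.95
tool_pos: [0.4731, 0.3288, 0.0327]
ee_rot: [3.137, 0.521, 1.565]
wrist_force: [-0.3, -0.2, -0.2]
width: 0.0938
```

step_arm(increments="0 0 0 0 0 0; 0 0 0 0 0 0; 0 0 0 0 0 0; 0 0 0 0 0 0; 0 0 0 0 0 0", claw=1)

```text
time: 15.45
tool_pos: [0.473, 0.3293, 0.0331]
ee_rot: [3.137, 0.521, 1.565]
wrist_force: [-1.6, -0.0, 0.7]
width: 0.0594
```

step_arm(increments="0 0 0 0 0 0; 0 0 0 0 0 0; 0 0 0 0 0 0")

```text
time: 15.75
tool_pos: [0.473, 0.3292, 0.0331]
ee_rot: [3.137, 0.521, 1.565]
wrist_force: [-1.4, -0.1, 2.4]
width: 0.0597
```

```bash
python3 - <<'E'
from plan import *
Rb=orient(0,30); gb=np.array([.4705,.339,.046])
err(tcp(gb,Rb),Rb)
p,Q=tool();g=p-HZ*Q[:,2];print(g)
a=snapshot('side')[:,:,::-1];b=snapshot('top')[:,:,::-1]
cv2.imwrite('pics/s6f.png',a)
# upright at grasp z g[2] -> base 0 ; place: base .112
R2=orient(-3,30); dz=g[2]
w=[('lift',[g[0],g[1],dz+.09],Q,5),('b',[.54,.32,.155+dz],R2,5),('c',[.6345,.29,.145+dz],R2,5),('d',[.6345,.1045,.125+dz],R2,11)]
plan([(n,tcp(np.array(gg),r),r,k) for n,gg,r,k in w])
E
```

```text
t 15.75 pos err mm [-2.5134  0.3557 -3.4087] rot [ 0.0017 -0.0029 -0.0054] F [-1.362  -0.0532  2.3914] w 0.05965196786400284
[0.473  0.3386 0.0494]
lift max turn/row 0.000 shift 18.0mm
  -0.9 0 -1.6 0 0 0; -0.9 0 -1.5 0 0 0; -0.9 0 -1.6 0 0 0; -0.9 0 -1.5 0 0 0; -0.88 0.04 -1.61 0 0 0
b max turn/row 0.010 shift 19.0mm
  -1 1.3 -0.9 0.006 -0.001 0.008; -0.9 1.4 -1 0.005 0 0.008; -1 1.3 -0.9 0.006 -0.001 0.008; -0.9 1.4 -1 0.005 0 0.008; -0.91 1.3 -0.97 0.006 -0.001 0.008
c max turn/row 0.000 shift 19.9mm
  -0.3 1.9 0.4 0 0 0; -0.4 1.9 0.4 0 0 0; -0.3 2 0.5 0 0 0; -0.3 1.9 0.4 0 0 0; -0.37 1.9 0.41 0 0 0
d max turn/row 0.000 shift 17.0mm
  -1.4 0.1 1 0 0 0; -1.3 0.1 1 0 0 0; -1.4 0.1 1 0 0 0; -1.4 0.1 1 0 0 0; -1.3 0 1 0 0 0
  -1.4 0.1 1 0 0 0; -1.4 0.1 1 0 0 0; -1.3 0.1 1 0 0 0; -1.4 0.1 1 0 0 0; -1.4 0.1 1 0 0 0
  -1.34 0.07 1 0 0 0
```

```bash
python3 - <<'E'
from plan import *
p,Q=tool();g=p-HZ*Q[:,2]
plan([('tilt',tcp(g,orient(0,35)),orient(0,35),4)])
E
```

```text
tilt max turn/row 0.023 shift 0.4mm
  0 0 0 0 -0.023 -0.001; -0.1 0 0 0.001 -0.022 -0.002; 0 0 0 0 -0.023 -0.001; -0.07 0 0 0 -0.022 -0.001
```

step_arm(increments="0 0 0 0 0 0; 0 0 0 0 0 0; 0 0 0 0 0 0; 0 0 0 0 0 0", claw=-0.7)

```text
time: 16.25
tool_pos: [0.4731, 0.3289, 0.0325]
ee_rot: [3.137, 0.521, 1.565]
wrist_force: [-0.7, 0.1, 0.2]
width: 0.0799
```

step_arm(increments="0 0 0 0 -0.023 -0.001; -0.1 0 0 0.001 -0.022 -0.002; 0 0 0 0 -0.023 -0.001; -0.1 0 0 0 -0.022 -0.001; 0 0 0 0 0 0")

```text
time: 16.75
tool_pos: [0.4727, 0.3277, 0.033]
ee_rot: [-3.141, 0.613, 1.572]
wrist_force: [-1.0, 0.3, 0.4]
width: 0.0801
```

step_arm(increments="0 0 0 0 0 0; 0 0 0 0 0 0; 0 0 0 0 0 0; 0 0 0 0 0 0; 0 0 0 0 0 0", claw=1)

```text
time: 17.25
tool_pos: [0.4732, 0.3273, 0.0341]
ee_rot: [3.14, 0.611, 1.57]
wrist_force: [0.1, -0.7, 1.0]
width: 0.0592
```

```bash
python3 - <<'E'
from plan import *
err(tcp([.473,.3386,.0494],orient(0,35)),orient(0,35))
p,Q=tool();g=p-HZ*Q[:,2];print(g)
R2=orient(-3,35); dz=g[2]
w=[('lift',[g[0],g[1],dz+.09],Q,5),('b',[.54,.32,.155+dz],R2,5),('c',[.6345,.29,.135+dz],R2,5)]
plan([(n,tcp(np.array(gg),r),r,k) for n,gg,r,k in w])
E
```

```text
t 17.25 pos err mm [-0.1879  0.512  -0.1421] rot [ 0.0006 -0.0001 -0.0008] F [ 0.0626 -0.6872  0.9838] w 0.059195674680083805
[0.4732 0.3381 0.0495]
lift max turn/row 0.000 shift 18.0mm
  -1 0 -1.5 0 0 0; -1.1 0 -1.4 0 0 0; -1 0 -1.5 0 0 0; -1 0 -1.5 0 0 0; -1.06 0.01 -1.47 0 0 0
b max turn/row 0.010 shift 18.9mm
  -1 1.3 -0.9 0.006 0 0.008; -1.1 1.4 -0.8 0.006 0 0.009; -1 1.3 -0.9 0.006 0 0.008; -1 1.3 -0.9 0.006 0 0.009; -0.99 1.36 -0.87 0.007 0 0.008
c max turn/row 0.000 shift 20.2mm
  -0.2 1.9 0.6 0 0 0; -0.2 1.9 0.6 0 0 0; -0.1 2 0.6 0 0 0; -0.2 1.9 0.7 0 0 0; -0.21 1.9 0.57 0 0 0
```

step_arm(increments="-0.5 0 -0.8 0 0 0; -1.1 0 -1.4 0 0 0; -1 0 -1.5 0 0 0; -1 0 -1.5 0 0 0; -1.1 0 -1.5 0 0 0")

```text
time: 17.75
tool_pos: [0.4733, 0.3277, 0.1183]
ee_rot: [3.139, 0.61, 1.569]
wrist_force: [-0.2, 0.3, -1.0]
width: 0.0592
```

step_arm(increments="-0.5 0 -0.7 0 0 0; -1 1.3 -0.9 0.006 0 0.008; -1.1 1.4 -0.8 0.006 0 0.009; -1 1.3 -0.9 0.006 0 0.008; -1 1.3 -0.9 0.006 0 0.009")

```text
time: 18.25
tool_pos: [0.5261, 0.3127, 0.1774]
ee_rot: [3.141, 0.611, 1.529]
wrist_force: [0.1, 0.3, -1.0]
width: 0.0594
```

step_arm(increments="-1 1.4 -0.9 0.007 0 0.008; -0.2 1.9 0.6 0 0 0; -0.2 1.9 0.6 0 0 0; -0.1 2 0.6 0 0 0; -0.2 1.9 0.7 0 0 0")

```text
time: 18.75
tool_pos: [0.6161, 0.285, 0.1731]
ee_rot: [-3.14, 0.611, 1.519]
wrist_force: [0.7, 0.1, -1.1]
width: 0.0593
```

step_arm(increments="-0.2 1.9 0.6 0 0 0; 0 0 0 0 0 0; 0 0 0 0 0 0")

```text
time: 19.05
tool_pos: [0.6338, 0.279, 0.169]
ee_rot: [-3.139, 0.611, 1.519]
wrist_force: [-0.1, -0.3, -1.4]
width: 0.0592
```

```bash
python3 - <<'E'
from plan import *
R2=orient(-3,35); dz=.0495
err(tcp([.6345,.29,.135+dz],R2),R2)
a=snapshot('side')[:,:,::-1];b=snapshot('top')[:,:,::-1]
cv2.imwrite('pics/s7.png',np.hstack([cv2.resize(x,(400,300)) for x in(a[60:270,230:510],b[90:300,170:450])]))
w=[('d',[.635,.14,.121+dz],R2,10),('e',[.635,.1040,.119+dz],R2,4)]
plan([(n,tcp(np.array(gg),r),r,k) for n,gg,r,k in w])
E
```

```text
t 19.05 pos err mm [0.1665 0.2065 0.1124] rot [-0.0022  0.0005  0.0006] F [-0.0618 -0.3078 -1.413 ] w 0.059206824313650507
d max turn/row 0.000 shift 15.1mm
  -1.1 0.1 1 0 0 0; -1.2 0.1 1 0 0 0; -1.1 0.1 0.9 0 0 0; -1.2 0.1 1 0 0 0; -1.1 0 1 0 0 0.001
  -1.2 0.1 1 0 0 0; -1.1 0.1 1 0 0 0; -1.2 0.1 1 0 0 0; -1.1 0.1 0.9 0 0 0; -1.17 0.08 1.03 0 0 0
e max turn/row 0.000 shift 9.0mm
  -0.7 0 0.6 0 0 0; -0.7 0.1 0.5 0 0 0; -0.7 0 0.6 0 0 0; -0.73 0.09 0.52 0 0 0
```

View pics/s7.png

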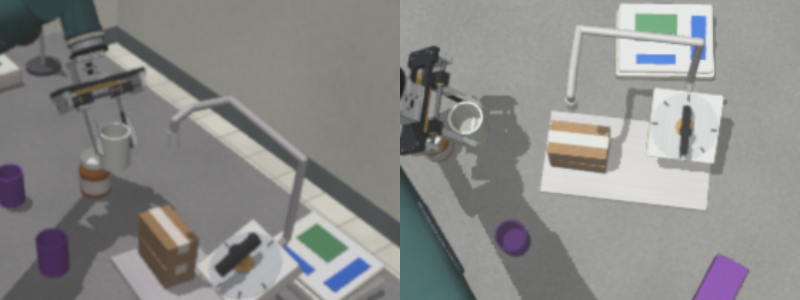

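step_arm(increments="-0.6 0 0.5 0 0 0; -1.1 0.1 1 0 0 0; -1.1 0.1 1 0 0 0; -1.2 0.1 1 0 0 0; -1.1 0.1 1 0 0 0")

```text
time: 19.65
tool_pos: [0.634, 0.2109, 0.1625]
ee_rot: [-3.141, 0.611, 1.519]
wrist_force: [-0.8, 0.5, -0.8]
width: 0.0596
```

step_arm(increments="-1.2 0.1 1 0 0 0; -1.1 0.1 1 0 0 0; -1.2 0.1 1 0 0 0; -1.1 0 0.9 0 0 0; -1.2 0.1 1 0 0 0")

```text
time: 20.15
tool_pos: [0.6345, 0.1348, 0.155]
ee_rot: [-3.141, 0.611, 1.519]
wrist_force: [0.9, 0.0, -0.3]
width: 0.0595
```

step_arm(increments="-0.6 0 0.5 0 0 0; -0.7 0 0.6 0 0 0; -0.7 0.1 0.5 0 0 0; 0 0 0 0 0 0; 0 0 0 0 0 0")

```text
time: 20.65
tool_pos: [0.6344, 0.1102, 0.1533]
ee_rot: [-3.141, 0.611, 1.519]
wrist_force: [0.2, -0.4, -1.1]
width: 0.0595
```

```bash
python3 - <<'E'
from plan import *
R2=orient(-3,35); dz=.0495
err(tcp([.635,.104,.119+dz],R2),R2)
w=[('e',[.635,.1040,.116+dz],R2,4),('f',[.635,.1040,.112+dz],R2,4)]
plan([(n,tcp(np.array(gg),r),r,k) for n,gg,r,k in w])
E
```

```text
t 20.65 pos err mm [  0.0381 -17.0093  -0.1544] rot [-0.0005 -0.0002  0.0004] F [ 0.1869 -0.3587 -1.0582] w 0.05950398964658878
e max turn/row 0.000 shift 4.3mm
  -0.3 0 0.3 0 0 0; -0.3 0 0.3 0 0 0; -0.3 0.1 0.3 0 0 0; -0.31 -0.01 0.33 -0.001 0 0
f max turn/row 0.000 shift 1.0mm
  0.1 0 0.1 0 0 0; 0 0 0.1 0 0 0; 0.1 0 0 0 0 0; 0.03 0 0.13 0 0 0
```

step_arm(increments="-0.5 0 0.3 0 0 0; -0.5 0.1 0.4 0 0 0; -0.4 0 0.3 0 0 0; 0 0 0 0 0 0; 0 0 0 0 0 0")

```text
time: 21.15
tool_pos: [0.6344, 0.0928, 0.1531]
ee_rot: [-3.141, 0.611, 1.519]
wrist_force: [-0.1, 0.5, -0.4]
width: 0.0594
```

```bash
python3 - <<'E'
from plan import *
R2=orient(-3,35); dz=.0495
err(tcp([.635,.104,.119+dz],R2),R2)
a=snapshot('side')[:,:,::-1];b=snapshot('top')[:,:,::-1]
cv2.imwrite('pics/s8.png',np.hstack([cv2.resize(x,(400,400),interpolation=cv2.INTER_CUBIC) for x in(a[140:260,290:410],b[120:220,240:340])]))
w=[('f',[.635,.1040,.112+dz],R2,5)]
plan([(n,tcp(np.array(gg),r),r,k) for n,gg,r,k in w])
c=[.635,.1045,0]
for P in([.635,.1045,.28],[.635,.1045,.194]): print((proj('side',P)-[290,140]+.4)/.3,(proj('top',P)-[240,120]+.4)*4+[400,0])
E
```

```text
t 21.15 pos err mm [ 0.0315  0.4554 -0.0234] rot [-0.0007 -0.0001  0.0002] F [-0.0895  0.4552 -0.4248] w 0.05943785247029902
f max turn/row 0.000 shift 1.4mm
  0.1 0 0.1 0 0 0; 0.1 0 0.1 0 0 0; 0 0 0.1 0 0 0; 0.1 0 0.2 0 0 0; 0.12 0 0.06 0 0 0.001
[[204.5542  74.787 ]] [[602.563  173.7052]]
[[198.9284 172.7285]] [[610.7912 223.4132]]
```

View pics/s8.png

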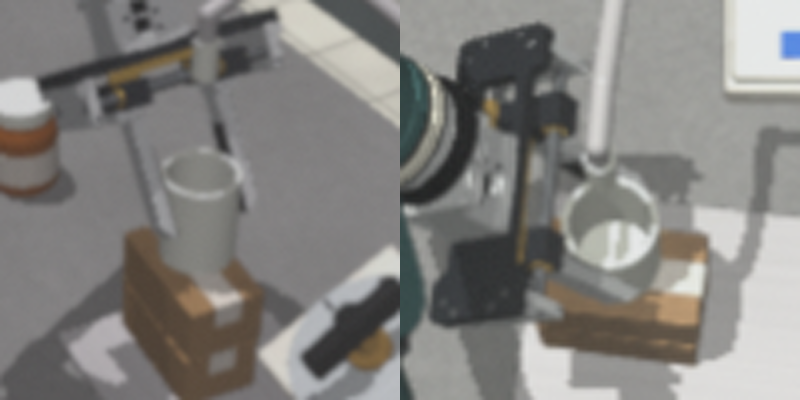

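step_arm(increments="0.1 0 0.1 0 0 0; 0.1 0 0.1 0 0 0; 0 0 0.1 0 0 0; 0 0 0 0 0 0; 0 0 0 0 0 0")

```text
time: 21.75
tool_pos: [0.6344, 0.0929, 0.1494]
ee_rot: [-3.141, 0.611, 1.519]
wrist_force: [-0.3, -0.1, -0.3]
width: 0.0595
```

step_arm(increments="0.05 0 0.1 0 0 0; 0.05 0 0.05 0 0 0; 0 0 0 0 0 0; 0 0 0 0 0 0")

```text
time: 22.15
tool_pos: [0.6344, 0.0928, 0.1477]
ee_rot: [-3.141, 0.611, 1.519]
wrist_force: [0.7, 0.2, -0.9]
width: 0.0596
```

step_arm(increments="0.06 0 0.08 0 0 0; 0 0 0 0 0 0; 0 0 0 0 0 0")

```text
time: 22.45
tool_pos: [0.6344, 0.0928, 0.1466]
ee_rot: [-3.141, 0.611, 1.519]
wrist_force: [-0.3, 0.3, -0.9]
width: 0.0597
```

step_arm(increments="0.06 0 0.08 0 0 0; 0 0 0 0 0 0; 0 0 0 0 0 0")

```text
time: 22.75
tool_pos: [0.6345, 0.0929, 0.1462]
ee_rot: [-3.141, 0.611, 1.518]
wrist_force: [0.0, 0.1, 1.8]
width: 0.0593
```

step_arm(increments="0.06 0 0.08 0 0 0; 0 0 0 0 0 0; 0 0 0 0 0 0")

```text
time: 23.05
tool_pos: [0.6346, 0.0929, 0.1461]
ee_rot: [3.141, 0.611, 1.518]
wrist_force: [-2.0, 1.5, 5.6]
width: 0.0596
```

step_arm(increments="-0.03 0 -0.05 0 0 0; 0 0 0 0 0 0; 0 0 0 0 0 0; 0 0 0 0 0 0; 0 0 0 0 0 0", claw=-1)

```text
time: 23.55
tool_pos: [0.6344, 0.0929, 0.1448]
ee_rot: [-3.14, 0.611, 1.519]
wrist_force: [-0.3, 0.1, 0.5]
width: 0.0931
```

step_arm(increments="0 0 -0.5 0 0 0; 0 0 -1.5 0 0 0; 0 0 -2 0 0 0; 0 0 -2.5 0 0 0; 0 0 -2.5 0 0 0")

```text
time: 24.05
tool_pos: [0.6372, 0.1456, 0.2209]
ee_rot: [3.141, 0.61, 1.518]
wrist_force: [0.7, -0.4, -0.4]
width: 0.0942
```

step_arm(increments="0 0 -2.5 0 0 0; 0 0 -2 0 0 0; 0 0 0 0 0 0")

```text
time: 24.35
tool_pos: [0.6394, 0.1727, 0.2599]
ee_rot: [3.134, 0.607, 1.516]
wrist_force: [-0.5, 0.1, 0.3]
width: 0.0939
```

```bash
python3 - <<'E'
from plan import *
p,Q=tool(); print(p,get_obs()['width'],get_obs()['joint_positions'])
a=snapshot('side')[:,:,::-1];b=snapshot('top')[:,:,::-1]
cv2.imwrite('pics/s9f.png',a);cv2.imwrite('pics/t9f.png',b)
y0=np.radians(-5.5);Rs=Ro.from_euler('z',y0).as_matrix()
n=Rs@[-.5,0,np.cos(np.pi/6)]; u=Rs@[np.cos(np.pi/6),0,.5]; v=Rs@[0,1,0]   # u up slope, v left
def valveR(phi):  # handle angle deg; tool z=-n, tool y across bar (pointing -v at 0)
    a=np.radians(phi); y=-(np.cos(a)*v-np.sin(a)*u); return np.c_[np.cross(y,-n),y,-n]
G=np.array([.6248,-.0868,.1942])
for ph in(0,45):print(valveR(ph))
pre=tcp(G,valveR(0))+n*.12
R30=orient(-3,20)
print('pre',pre)
P=plan([('back',np.array([.52,.28,.30]),R30,6),('side',np.array([.42,.08,.34]),orient(-40,0),8),('pre',pre,valveR(0),9)])
E
```

```text
[0.6394 0.1727 0.2599] 0.09390578871987011 [ 0.4463  0.5519  0.7947 -0.5973  2.0301  0.2914]
[[ 0.862  -0.0958  0.4977]
 [-0.083  -0.9954 -0.0479]
 [ 0.5    -0.     -0.866 ]]
[[ 0.6773  0.5418  0.4977]
 [ 0.6452 -0.7625 -0.0479]
 [ 0.3536  0.3536 -0.866 ]]
pre [ 0.5744 -0.082   0.2818]
back max turn/row 0.044 shift 27.8mm
  1 -2.1 -1.6 0 0.044 0; 1 -2 -1.5 0 0.043 0; 1.2 -2.1 -1.5 0 0.044 0; 1.2 -2.1 -1.4 0.001 0.043 0; 1.2 -2 -1.4 0 0.044 0
  1.31 -2.12 -1.34 0 0.043 0
side max turn/row 0.091 shift 28.4mm
  -2.6 -1.1 0.4 0.014 0.042 0.08; -2.7 -0.9 0.3 0.014 0.042 0.08; -2.7 -0.7 0.2 0.014 0.042 0.08; -2.8 -0.5 0.1 0.014 0.042 0.08; -2.8 -0.2 0 0.014 0.043 0.08
  -2.9 0 -0.1 0.015 0.042 0.08; -2.8 0.2 -0.3 0.014 0.042 0.08; -2.77 0.45 -0.36 0.014 0.042 0.079
pre max turn/row 0.121 shift 25.7mm
  -0.3 2.5 0.6 -0.028 0.054 0.105; 0 2.4 0.8 -0.028 0.053 0.105; 0.1 2.5 0.7 -0.029 0.054 0.105; 0.4 2.4 0.9 -0.028 0.053 0.105; 0.6 2.3 0.9 -0.028 0.054 0.106
  0.7 2.2 1.1 -0.028 0.053 0.105; 1 2.1 1.2 -0.029 0.054 0.105; 1 2 1.2 -0.028 0.053 0.105; 1.24 1.75 1.41 -0.028 0.054 0.105
```

```bash
python3 - <<'E'
from h import *
np.set_printoptions(precision=4,suppress=True)
for n,f in(('top','pics/t9f.png'),('side','pics/s9f.png')):
    im=cv2.imread(f); c=proj(n,[.635,.1045,.187])[0]; x,y=(c-22).astype(int)
    g=cv2.cvtColor(im,cv2.COLOR_BGR2HSV)[y:y+44,x:x+44]; 
    m=((g[:,:,1]<40)&(g[:,:,2]>(185))).astype(np.uint8)
    print(n,c-[x,y]); print('\n'.join(''.join('#' if v else '.' for v in r) for r in m))
E
```

```text
top [22.4527 22.3884]
.................####.......................
.................####.......................
.................###........................
............................................
............................................
............................................
............................................
............................................
............................................
............................................
............................................
............................................
.........................####...............
................##........####..............
..........#######............##.............
...........####...............##............
............###................####.........
............##...................###########
............#....................###########
...........##.....................##########
..........###.....................##########
..........##......................##########
...........#............###........#########
...........#..........########...##.....###
[... 2204 characters left out ...]
.........................
............................................
............................................
............................................
............................................
............................................
............................................
............................................
............................................
............................................
............................................
............................................
............................................
............................................
............................................
............................................
```

step_arm(increments="1 -2.1 -1.6 0 0.044 0; 1 -2 -1.5 0 0.043 0; 1.2 -2.1 -1.5 0 0.044 0; 1.2 -2.1 -1.4 0.001 0.043 0; 1.2 -2 -1.4 0 0.044 0")

```text
time: 24.95
tool_pos: [0.539, 0.2611, 0.2909]
ee_rot: [-3.137, 0.393, 1.519]
wrist_force: [-0.4, 0.1, -0.0]
width: 0.0939
```

step_arm(increments="1.3 -2.1 -1.3 0 0.043 0; -2.6 -1.1 0.4 0.014 0.042 0.08; -2.7 -0.9 0.3 0.014 0.042 0.08; -2.7 -0.7 0.2 0.014 0.042 0.08; -2.8 -0.5 0.1 0.014 0.042 0.08")

```text
time: 25.45
tool_pos: [0.4688, 0.1781, 0.3183]
ee_rot: [3.115, 0.176, 1.186]
wrist_force: [0.3, -0.6, 0.2]
width: 0.0941
```

step_arm(increments="-2.8 -0.2 0 0.014 0.043 0.08; -2.9 0 -0.1 0.015 0.042 0.08; -2.8 0.2 -0.3 0.014 0.042 0.08; -2.8 0.5 -0.4 0.014 0.042 0.079; 0 0 0 0 0 0")

```text
time: 25.95
tool_pos: [0.4189, 0.0755, 0.3406]
ee_rot: [3.141, 0.001, 0.865]
wrist_force: [-0.5, -0.2, 0.2]
width: 0.0939
```

step_arm(increments="-0.3 2.5 0.6 -0.028 0.054 0.105; 0 2.4 0.8 -0.028 0.053 0.105; 0.1 2.5 0.7 -0.029 0.054 0.105; 0.4 2.4 0.9 -0.028 0.053 0.105; 0.6 2.3 0.9 -0.028 0.054 0.106")

```text
time: 26.45
tool_pos: [0.5065, -0.0118, 0.3061]
ee_rot: [3.076, -0.29, 0.348]
wrist_force: [0.1, 0.5, -1.0]
width: 0.094
```

step_arm(increments="0.7 2.2 1.1 -0.028 0.053 0.105; 1 2.1 1.2 -0.029 0.054 0.105; 1 2 1.2 -0.028 0.053 0.105; 0 0 0 0 0 0; 0 0 0 0 0 0", claw=-0.2)

```text
time: 26.95
tool_pos: [0.5563, -0.065, 0.2867]
ee_rot: [3.113, -0.463, 0.024]
wrist_force: [-0.1, 0.2, 1.2]
width: 0.0583
```

```bash
cat >> plan.py <<'E'
Rs=Ro.from_euler('z',np.radians(-5.5)).as_matrix()
n=Rs@[-.5,0,np.cos(np.pi/6)]; u=Rs@[np.cos(np.pi/6),0,.5]; v=Rs@[0,1,0]
def valveR(phi):
    a=np.radians(phi); y=-(np.cos(a)*v-np.sin(a)*u); return np.c_[np.cross(y,-n),y,-n]
G=np.array([.6248,-.0868,.1942])
E
python3 - <<'E'
from plan import *
R=valveR(0); err(tcp(G,R)+n*.12,R); print(get_obs()['joint_positions'])
plan([('near',tcp(G,R)+n*.05,R,5)])
E
```

```text
t 26.95 pos err mm [ 18.1428 -16.9438  -4.8934] rot [-0.0285  0.0587  0.1067] F [-0.0559  0.2442  1.1969] w 0.058271328169535105
[-0.2868 -0.2474  1.5951  0.1127  1.3433  1.2663]
near max turn/row 0.025 shift 17.3mm
  0.4 0.4 1.7 -0.006 0.012 0.021; 0.3 0.4 1.6 -0.005 0.011 0.022; 0.3 0.3 1.7 -0.006 0.012 0.021; 0.3 0.3 1.6 -0.006 0.012 0.021; 0.35 0.36 1.72 -0.005 0.012 0.022
```

step_arm(increments="0.4 0.4 1.7 -0.006 0.012 0.021; 0.3 0.4 1.6 -0.005 0.011 0.022; 0.3 0.3 1.7 -0.006 0.012 0.021; 0.3 0.3 1.6 -0.006 0.012 0.021; 0.4 0.4 1.7 -0.005 0.012 0.022")

```text
time: 27.45
tool_pos: [0.611, -0.0854, 0.2238]
ee_rot: [-3.141, -0.528, -0.096]
wrist_force: [0.4, 0.1, 0.3]
width: 0.0563
```

step_arm(increments="0 0 0 0 0 0; 0 0 0 0 0 0")

```text
time: 27.65
tool_pos: [0.6104, -0.0857, 0.2238]
ee_rot: [-3.141, -0.527, -0.096]
wrist_force: [0.1, -0.5, 0.6]
width: 0.0561
```

```bash
python3 - <<'E'
from plan import *
R=valveR(0); err(tcp(G,R)+n*.05,R)
b=snapshot('top')[:,:,::-1]; bk=(b.max(2)<75).astype(np.uint8)[155:210,345:395]
cv2.imwrite('pics/t10f.png',b); cv2.imwrite('pics/s10f.png',snapshot('side')[:,:,::-1])
plan([('grip',tcp(G,R),R,6)])
E
```

```text
t 27.65 pos err mm [-1.144   0.4377 -2.5327] rot [-0.0001 -0.0032 -0.0001] F [ 0.1137 -0.4767  0.6103] w 0.05607212468319424
grip max turn/row 0.001 shift 8.8mm
  -0.1 0 0.9 0 -0.001 0; 0 0 0.9 0 -0.001 0; -0.1 0 0.8 0 -0.001 0; 0 0 0.9 0 -0.001 0; -0.1 -0.1 0.9 0.001 -0.001 -0.001
  -0.05 0.03 0.85 0 -0.001 0
```

step_arm(increments="-0.1 0 0.9 0 -0.001 0; 0 0 0.9 0 -0.001 0; -0.1 0 0.8 0 -0.001 0; 0 0 0.9 0 -0.001 0; -0.1 0 0.9 0 0 0")

```text
time: 28.25
tool_pos: [0.6301, -0.0886, 0.1827]
ee_rot: [-3.141, -0.523, -0.099]
wrist_force: [0.1, 0.0, -0.8]
width: 0.0563
```

step_arm(increments="0 0 0.8 0 0 0; 0 0 0 0 0 0; 0 0 0 0 0 0")

```text
time: 28.55
tool_pos: [0.6338, -0.0889, 0.1765]
ee_rot: [-3.141, -0.523, -0.099]
wrist_force: [-0.1, -0.7, -0.1]
width: 0.0565
```

```bash
python3 - <<'E'
from plan import *
R=valveR(0); err(tcp(G,R),R)
E
```

```text
t 28.55 pos err mm [0.3424 1.1842 1.4426] rot [ 0.0008  0.0006 -0.0022] F [-0.0803 -0.6756 -0.0956] w 0.056515345982970644
```

step_arm(increments="0 0 0 0 0 0; 0 0 0 0 0 0; 0 0 0 0 0 0; 0 0 0 0 0 0; 0 0 0 0 0 0", claw=1)

```text
time: 29.05
tool_pos: [0.6338, -0.0887, 0.177]
ee_rot: [-3.141, -0.524, -0.099]
wrist_force: [0.6, 6.3, 1.5]
width: 0.0197
```

step_arm(increments="0 0 0 0 0 0; 0 0 0 0 0 0; 0 0 0 0 0 0")

```text
time: 29.35
tool_pos: [0.634, -0.0866, 0.177]
ee_rot: [-3.137, -0.524, -0.099]
wrist_force: [0.0, 4.7, 1.0]
width: 0.0147
```

```bash
python3 - <<'E'
from plan import *
R=valveR(0); err(tcp(G,R),R); p,Q=tool(); print('F tool',Q.T@get_obs()['wrist_force'],get_obs()['wrist_torque'],get_obs()['joint_positions'])
E
```

```text
t 29.35 pos err mm [ 0.1221 -1.0775  0.9147] rot [-0.0033 -0.0001 -0.0027] F [0.0167 4.7    1.0067] w 0.014709836507733125
F tool [ 0.1149 -4.6839 -1.0734] [0.902  0.2363 0.4947] [-0.2753 -0.0763  1.6852  0.1088  1.0191  1.3606]
```

step_arm(increments="0 -0.2 0 0 0 0; 0 0 0 0 0 -0.04; 0 0 0 0 0 -0.08; 0 0 0 0 0 -0.08; 0 0 0 0 0 -0.08")

```text
time: 29.85
tool_pos: [0.634, -0.0866, 0.177]
ee_rot: [2.983, -0.501, 0.225]
wrist_force: [0.1, 1.9, 1.0]
width: 0.0146
```

```bash
python3 - <<'E'
from plan import *
R=valveR(0); err(tcp(G,R),R); p,Q=tool(); print('F tool',Q.T@get_obs()['wrist_force'],Q.T@get_obs()['wrist_torque'])
E
```

```text
t 29.85 pos err mm [ 0.1296 -1.1126  0.9104] rot [ 0.0003 -0.      0.2803] F [0.0546 1.8546 1.0401] w 0.01463461992133323
F tool [ 0.9092 -1.6644 -0.963 ] [ 0.4069 -0.2491  0.1754]
```

step_arm(increments="0 0 0 0 0 -0.08; 0 0 0 0 0 -0.08; 0 0 0 0 0 -0.08; 0 0 0 0 0 -0.08; 0 0 0 0 0 -0.08")

```text
time: 30.35
tool_pos: [0.634, -0.0866, 0.177]
ee_rot: [2.793, -0.399, 0.655]
wrist_force: [0.7, 2.0, 1.0]
width: 0.0148
```

step_arm(increments="0 0 0 0 0 -0.08; 0 0 0 0 0 -0.03; 0 0 0 0 0 0; 0 0 0 0 0 0; 0 0 0 0 0 0")

```text
time: 30.85
tool_pos: [0.634, -0.0866, 0.177]
ee_rot: [2.753, -0.361, 0.763]
wrist_force: [-1.0, 2.6, 1.8]
width: 0.0147
```

```bash
python3 - <<'E'
from plan import *
for ph in(0,45):
  R=valveR(ph); err(tcp(G,R),R)
p,Q=tool(); print('F tool',Q.T@get_obs()['wrist_force'],Q.T@get_obs()['wrist_torque'])
E
```

```text
t 30.85 pos err mm [ 0.1094 -1.0831  0.9074] rot [0.0004 0.0001 0.787 ] F [-1.0119  2.5921  1.8221] w 0.014699540875532255
t 30.85 pos err mm [ 0.1094 -1.0831  0.9074] rot [0.0004 0.0002 0.0016] F [-1.0119  2.5921  1.8221] w 0.014699540875532255
F tool [ 1.6336 -1.8772 -2.2068] [0.5655 0.1028 0.1068]
```

step_arm(increments="0 0 0 0 0 0; 0 0 0 0 0 0; 0 0 0 0 0 0; 0 0 0 0 0 0; 0 0 0 0 0 0", claw=-0.3)

```text
time: 31.35
tool_pos: [0.634, -0.0871, 0.1767]
ee_rot: [2.753, -0.359, 0.763]
wrist_force: [-0.4, 0.1, -0.3]
width: 0.0513
```

step_arm(increments="0 0 -0.5 0 0 0; 0 0 -1.5 0 0 0; 0 0 -2 0 0 0; 0 0 -2.5 0 0 0; 0 0 -2.5 0 0 0")

```text
time: 31.85
tool_pos: [0.5884, -0.0824, 0.2569]
ee_rot: [2.751, -0.36, 0.764]
wrist_force: [0.2, 0.5, -0.1]
width: 0.0611
```

step_arm(increments="0 0 -3 0 0 0; 0 0 -3 0 0 0; -1 0 -3 0 0 0; -2 0 -3 0 0 0; -2 0 -3 0 0 0")

```text
time: 32.35
tool_pos: [0.4792, -0.1071, 0.3697]
ee_rot: [2.75, -0.36, 0.766]
wrist_force: [-0.4, -1.4, -0.4]
width: 0.0611
```

step_arm(increments="-3 0 -2 0 0 0; -3 0 -1 0 0 0; -3 0 0 0 0 0; 0 0 0 0 0 0; 0 0 0 0 0 0")

```text
time: 32.85
tool_pos: [0.4045, -0.1645, 0.3625]
ee_rot: [2.751, -0.36, 0.762]
wrist_force: [0.0, -0.1, -0.1]
width: 0.0609
```

```bash
python3 - <<'E'
from plan import *
p,Q=tool(); print(p,get_obs()['time'],get_obs()['wrist_force'])
a=snapshot('side')[:,:,::-1];b=snapshot('top')[:,:,::-1]
cv2.imwrite('pics/s11f.png',a);cv2.imwrite('pics/t11f.png',b)
cv2.imwrite('pics/s11.png',np.hstack([cv2.resize(x,(400,400),interpolation=cv2.INTER_CUBIC) for x in(a[150:300,300:450],b[110:260,260:410])]))
c0=proj('top',[.635,.1045,.187])[0]; print((c0-[260,110])*400/150+[400,0])
for ph in(0,45):
  d=np.cos(np.radians(ph))*u+np.sin(np.radians(ph))*v
  q=[proj('top',G+n*.01+s*.042*d)[0] for s in(1,-1)]; print(ph,(np.array(q)-[260,110])*400/150+[400,0])
E
```

```text
[ 0.4045 -0.1645  0.3625] 32.85 [ 0.0432 -0.1139 -0.1159]
[486.5405 177.0358]
0 [[699.9138 146.674 ]
 [687.5351 236.5155]]
45 [[665.5622 156.2422]
 [721.3532 227.3689]]
```

View pics/s11.png

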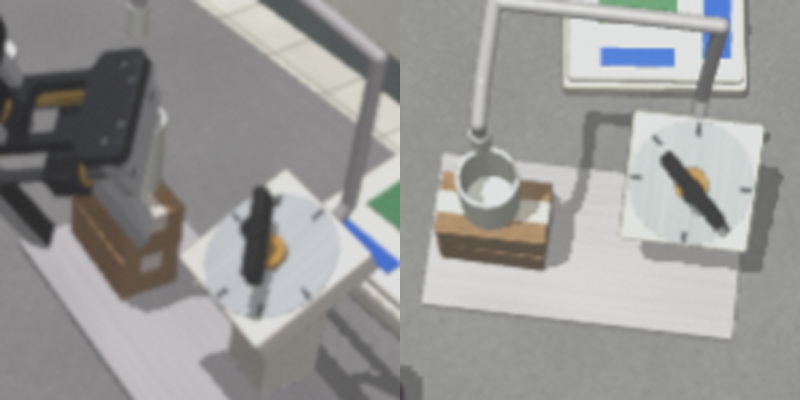

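```bash
python3 - <<'E'
from bench import *
print(get_obs()['qvel'].round(3) if hasattr(get_obs()['qvel'],'round') else get_obs()['qvel'])
print(close_job())
E
```

```text
[ 0.019  0.008 -0.     0.001  0.001 -0.004]
the job is handed in; nothing more can be done
None
```

I stacked the loose carton on the lower one, stood the beaker on top under the spout, and turned the valve to half open. I then backed the arm clear and handed the job in at about 33 s. No verdict was reported, so everything below is from my own checks.

- **Carton:** it was set down gently, with a wrist force of about 4 N at contact. In the top picture its centre came out at about (0.633, 0.102), against (0.630, 0.103) for the lower carton. The sides look parallel; the side view shows a thin strip of the lower carton's top, a millimetre or two.
- **Beaker:** I first gripped it at 30 degrees tilt, but clearance to the spout looked tight, so I regripped at 35 degrees before lifting it. In the top view after release, its rim centre was within 1 pixel (about 2–3 mm) of where it should be under the spout. The side-view rim mask found nothing, so that check relied on the top view. The last top picture shows it still standing in place.
- **Valve:** when I let go, the gripper measured 45 degrees from shut. In the last top picture the bar lies along the diagonal marks, about 1 pixel from the 45 degree prediction. Closing on the bar gave about 6 N sideways because I was roughly 2 mm off centre; I corrected that before turning.
- **Not fully checked:** in the last side picture the gripper hid most of the beaker. I moved nothing near the wash bottle, and the arm stayed above the jar, but I took no final measurement of either.

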